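Clamp a small satellite with the torque-limiting screw

ROBOT

A 6-joint arm with a two-finger parallel gripper is mounted at the origin on the work surface. World frame = base frame: x ahead of the robot, y to its left, z up, the work surface at z = 0. Lengths are in mm, angles in rad, forces in N, time in s.
With the tool pointing down it reaches from about 350 to 975 mm from the base axis. Payload 7.1 kg.
Tool frame: the origin (TCP) lies on the mounting face of the last link; the fingertips stand 182 mm ahead of it and the grasp point (between the pads) lies 163 mm ahead of it (ctrl.finger_overhang is the distance from the TCP to the fingertips, in mm); z points along the fingers, y is the direction in which the jaws open and shut (so a half turn about z gives the same grasp; the last joint's range is limited). The gripper opens to 88 mm and grips with 3 to 60 N. Pads are 20 mm wide; open, the fingers measure 115 mm over their backs; the gripper's body (75 mm by 178 mm) begins 61 mm behind the grasp point.
Start: joints at [1.189, 0.423, 1.63, -0, 1.089, -0.019], TCP at [221.777, 584.313, 404.675] pointing down, gripper open.
Joint ranges: [-3, 3], [-0.9, 2.11], [0.09, 2.58], [-1.31, 4.45], [0.11, 2.69], [-2.54, 2.54]. Speed limits (rad/s): [2.39, 2.39, 3.01, 3.14, 3.14, 3.14].

INTERFACE

Orientations are given as a rotation vector (axis times angle).
In Python, from workcell import ctrl, viewer, recognise gives the robot as it stands.
- The arm moves only by the shell command python3 -m handwheel 'ROWS'. ROWS is JSON, a list of rows, each an object of numbers: "gripper": the closure, from 0 (fully open) to 1 (shut); "tx", "ty", "tz": the shift along the tool's x, y, z in m; "rx", "ry", "rz": the turn, a rotation vector about the tool's x, y, z in degrees. In form: [{"gripper": .., "tx": .., "ty": .., "tz": .., "rx": .., "ry": .., "rz": ..}, ...]. A call has 1 to 8 rows; each row shifts and turns the commanded pose from where the row before left it, along the tool's axes as they then stand; what a row does not reach is not made up. A row lasts 1/8 s, in which the tool goes at most 62.5 mm and 10.7 degrees, less where a joint would pass 70% of its speed; a pose out of reach is approached as far as the arm can. A call with a gripper value outside its range is refused whole. The fingers move at their own pace and stop on an object; the grip force is fixed at half the most. Time passes only in rows, so rows that do not move let the fingers close. It gives the time, the measured TCP pose, the force and the opening at its end, in the units of the state.
- ctrl.get_obs(): the state, without advancing time (a new reading comes with each control period).
- viewer.get_image(name): name is "scene" or "top" or "wrist"; returns a dict with "image" (420x560x3 uint8, red, green, blue), "range_z" (420x560 float32, mm along the optical axis (not along the pixel's ray), 0 where there is no reading), "vfov" (degrees; the focal length in pixels is half the picture's height over the tangent of half this angle, whatever the lens; pixels are square), "cx", "cy" (the principal point, pixels), "extrinsics" (4x4, takes a point from world to camera coordinates); the wrist camera has in their place "T_tool_cam" (4x4, takes a point from camera to tool coordinates, whose origin is the TCP and whose axes are the flange's). Camera axes: x right, y up, looking along -z (the intrinsics and any distortion apply to the point x, -y, -z); pixel columns grow to the right and rows downward; lengths in mm; the calibration is good to about 2 mm. The wrist camera is an equidistant fisheye: a pixel r from the principal point sees the ray r / f radians off the axis. A picture is of the moment at which its call begins: read the wrist's pose just before it.
- ctrl.close_job(): hands the job in, once; it reports no verdict.
Trained networks look in a picture, given as the dict that the camera call returned (one of the last four; its "shot" number tells which), for a name from the list of things; names that differ only in an ending like _2 or _b are one class to them, and where a whole thing is asked for, a point or a joint stands for the part that bears it (a point fixed in the world has none). Each returns a list of dicts, best first, with "p" (0 to 1); they miss things now and then, are a little off and sometimes report something else, mostly with a low value. They report only what shows in the picture. A call takes as long as a camera call.
- recognise(picture, name): "xy" ([column, row] as shares, 0 to 1, of the picture: columns of its width, rows of its height, amid what is visible of it).
The state is a dict: "t": time; "qpos": joint angles; "qvel": joint speeds; "joint_torque": joint torques, N m; "ee_pos": TCP position; "orientation": TCP orientation; "ft_force": force on the tool from outside, world axes, zero at the start; "moment": the same for the moment, N m; "width": finger opening in mm.
Only numpy, scipy, OpenCV 4.12 (cv2) and the standard library are available. Lean on these libraries where they do the work, as an engineer would, in place of code of your own. Each camera call takes 0.05 s, during which the arm holds its last target.

TASK

The satellite lies in its clamping cradle, a little short of the end stop. Slide it along between the side guides until it is fully home against the end stop, then turn the T-handle of the clamp screw clockwise (seen from above) until the pad presses on the satellite and the handle's torque-limiting ratchet slips two or three clicks; then stop, do not go on cranking. Leave the satellite home and clamped, and do not disturb the other things on the bench.

Things in the scene. Friction and masses are not known exactly. Their poses are not given: they have to be found in the camera images.
- cradle: Aluminium clamping cradle fixed to the bench (sizes in mm). Origin: centre of the underside of its base plate, 320 along x, 200 along y, 12 thick; z up; x is the way the satellite slides towards the end stop. Side guides: inner faces at y = +-52, tops 34 above the bench, x = -110 to 125.
- stop (a point): Middle of the end stop's face, at x = 130 in the cradle's frame, 34 above the bench. The stop is a block 104 wide, its top 56 above the bench.
- bridge (a point): Middle of the top of the clamp bridge, 160 above the bench, at x = 55, y = 0 in the cradle's frame: a bar 200 along the cradle's y, 40 along x, 18 thick, on two posts of 22 diameter at y = +-86. The upright clamp screw passes through it here, in a brass bush 8 high.
- satellite: Two-unit satellite structure lying in the cradle, bare aluminium with windowed sides and green boards, 227 long (its x, along the cradle's x) x 100 x 100 mm, 0.64 to 0.98 kg, loose. Origin: centre of its underside, 12 above the bench; 2 mm play to each guide. It starts 23 to 50 mm short of the stop. Fully home its rail ends touch the stop: origin at x = 16.5 mm in the cradle's frame.
- near_plate (a point): Middle of the flat end plate (83 x 83 mm) to push on, at the satellite's end away from the stop, 107 mm from its origin towards -x, 62 above the bench. Four corner rails 8.5 mm square stand out 6.5 mm beyond it. The satellite slides at 3 to 8 N; the end stop is rigid.
- pressure_pad: Rubber-faced pad at the foot of the clamp screw, 40 in diameter, 10 high; origin: centre of its pressing underside. It starts 4 to 9 mm above the satellite's top (112 above the bench) and does not turn. It is sprung by 1.5 mm and presses with about 12 N when the screw comes to its stop.
- bar_mid (a point): Middle of the T-handle's level steel bar (12 mm diameter), on the screw's upright axis; a black cap of 38 diameter holds it, 8 mm higher than its axis; from 4 mm under the axis down, a knurled drum of 52 diameter. At the start 211 to 216 above the bench; turned clockwise it sinks 8 mm a turn, with 0.04 N m, and 0.7 to 1.3 turns on the screw is at its stop with the pad pressed on.
- bar_a (a point): Centre of the black ball (20 mm diameter) on one end of the T-handle's bar, 72 mm from the axis. The rod is bare from 19 to 62 mm from the axis, and below it, outside the drum, it is free down to the bridge.
- bar_b (a point): Centre of the same ball on the other end of the bar, 72 mm from the axis.
- torque_handle (a joint): How far the handle has slipped on the screw through its ratchet (rad): 0 while both turn together. With the screw at its stop the ratchet gives way at about 0.5 N m (10 N on the bar 50 mm from the axis): the torque climbs, then drops to nothing as the handle snaps on to the next of 12 teeth. One click is 0.524 rad.
- green_frame: Bystander: green one-unit satellite frame, 100 x 100 x 113 mm, upright; origin at the centre of its underside.
- solvent_bottle: Bystander: white plastic bottle, 60 in diameter, 150 high; origin at the centre of its underside.
- parts_tray: Bystander: clear open tray, 120 x 180 x 50 mm; origin at the centre of its underside.
- driver: Bystander: screwdriver with black handle, 180 mm long, lying along its x axis; origin at the middle of its underside.

How it is judged:
By the outcome, as a careful person would: the job done as asked, in the order asked, and still so for the second after the job is handed in, with the robot touching nothing.
It also fails if it takes over 66 s, if anything falls off the work surface, if the arm or the gripper's body presses on something with over 40 N, if the wrist force passes 120 N, or if a joint passes its speed limit or range.

## Working session

There is one attempt and no reset: what is moved stays moved. The work goes in short steps, Python scripts to look and compute and a shell command to move; the robot and the scene stay as the last step left them, time stands still between calls to the robot, and variables do not carry over. Pictures are saved under pics/ and viewed, and the job is handed in when it is done.

```bash
ls; mkdir -p pics
cat > h.py <<'E'
import numpy as np, cv2
from scipy.spatial.transform import Rotation as R
from workcell import ctrl, viewer, recognise
def foc(p): return 210/np.tan(np.radians(p["vfov"]/2))
def world(p,u,v,z=None):
    """pixel->world using range_z (median 3x3) or given plane z"""
    f=foc(p); d=np.array([(u-p["cx"])/f,-(v-p["cy"])/f,-1.])
    T=np.linalg.inv(np.array(p["extrinsics"]))
    o=T[:3,3]; dw=T[:3,:3]@d
    if z is None:
        a=p["range_z"][int(v)-1:int(v)+2,int(u)-1:int(u)+2]; a=a[a>0]
        return o+dw*np.median(a) if len(a) else None
    return o+dw*(z-o[2])/dw[2]
def proj(p,P):
    f=foc(p); c=(np.array(p["extrinsics"])@np.append(P,1))[:3]
    return np.array([p["cx"]+f*c[0]/-c[2], p["cy"]-f*c[1]/-c[2]])
def save(p,n): cv2.imwrite(f"pics/{n}.png",cv2.cvtColor(p["image"],cv2.COLOR_RGB2BGR))
def obs():
    o=ctrl.get_obs(); print({k:np.round(v,3).tolist() for k,v in o.items() if k in("t","qpos","ee_pos","orientation","ft_force","moment","width")}); 
    print(np.round(R.from_rotvec(o["orientation"]).as_matrix(),3).tolist()); return o
E
python3 - <<'E'
from h import *
obs()
for n in("scene","top"):
    p=viewer.get_image(n); save(p,n+"0"); print(n,p["vfov"],p["cx"],p["cy"],[k for k in p]); print(np.round(p["extrinsics"],3).tolist())
    for name in("stop","bridge","near_plate","bar_mid","bar_a","bar_b","satellite","cradle","pressure_pad","green_frame","solvent_bottle","parts_tray","driver"):
        for d in recognise(p,name)[:2]:
            u,v=d["xy"][0]*560,d["xy"][1]*420
            w=world(p,u,v); print(name,round(d["p"],2),round(u),round(v),None if w is None else np.round(w))
E
```

```text
pics
{'t': 0.0, 'qpos': [1.189, 0.424, 1.631, -0.0, 1.089, -0.019], 'ee_pos': [221.695, 584.059, 403.912], 'orientation': [-0.567, -3.09, 0.002], 'ft_force': [-0.381, 0.692, 0.427], 'moment': [-0.017, -0.002, -0.042], 'width': 87.608}
[[-0.935, 0.355, -0.001], [0.355, 0.935, -0.001], [0.0, -0.002, -1.0]]
scene 42.867693273453 278.8239365972983 212.7510984421539 ['image', 'range_z', 'vfov', 'cx', 'cy', 'extrinsics', 'shot']
[[0.589, 0.808, 0.006, -329.699], [-0.576, 0.415, 0.705, 208.74], [0.567, -0.419, 0.709, -2152.234], [0.0, 0.0, 0.0, 1.0]]
stop 0.83 281 256 [611. -30.  17.]
bridge 0.7 279 259 [623. -48.  27.]
bridge 0.3 260 249 [ 615. -116.  112.]
near_plate 0.71 260 249 [ 616. -114.  113.]
near_plate 0.67 158 293 [ 514. -433.   25.]
bar_mid 0.67 284 206 [587.  -3. 214.]
bar_a 0.57 282 204 [583.  -7. 222.]
bar_b 0.57 282 204 [583.  -7. 222.]
satellite 0.9 260 247 [ 608. -108.  111.]
cradle 0.62 280 260 [634. -49.  29.]
green_frame 0.58 388 200 [689. 367. 111.]
solvent_bottle 0.68 223 310 [ 733. -326.   98.]
parts_tray 0.65 349 169 [407. 455.  14.]
driver 0.61 154 293 [ 507. -442.   22.]
top 53.381371327985256 273.8581831273107 210.3093626943212 ['image', 'range_z', 'vfov', 'cx', 'cy', 'extrinsics', 'shot']
[[-0.025, -1.0, -0.002, 22.28], [0.995, -0.025, 0.096, -549.44], [-0.096, 0.0, 0.995, -1290.44], [0.0, 0.0, 0.0, 1.0]]
stop 0.93 279 205 [547.  -7. 215.]
bridge 0.63 279 208 [542.  -5. 161.]
near_plate 0.61 312 198 [ 574. -104.  111.]
bar_mid 0.55 275 198 [564.   4. 223.]
bar_a 0.66 278 201 [557.  -4. 223.]
bar_b 0.66 278 201 [557.  -4. 223.]
satellite 0.91 312 196 [ 582. -105.  112.]
cradle 0.62 282 208 [541. -15. 163.]
green_frame 0.65 142 178 [648. 397. 112.]
green_frame 0.18 278 208 [542.  -3. 161.]
solvent_bottle 0.92 378 155 [ 700. -306.  114.]
parts_tray 0.56 136 259 [410. 447.  16.]
driver 0.56 411 219 [ 511. -426.   18.]
```

View pics/scene0.png

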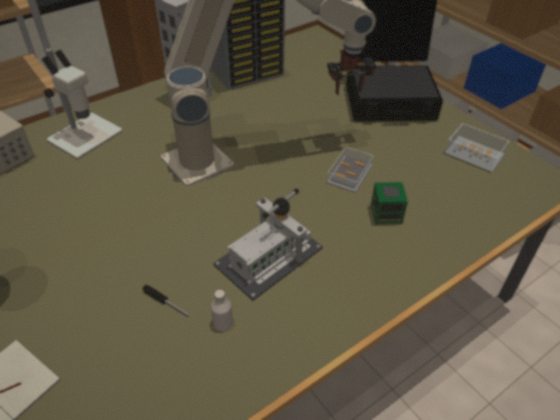

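View pics/top0.png

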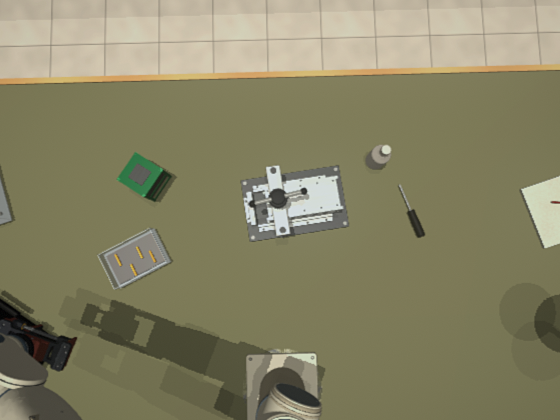

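```bash
cat >> h.py <<'E'
def cloud(p):
    f=foc(p); v,u=np.mgrid[0:420,0:560]; r=p["range_z"].astype(float)
    c=np.stack([(u-p["cx"])/f*r,-(v-p["cy"])/f*r,-r],-1)
    T=np.linalg.inv(np.array(p["extrinsics"])); w=c@T[:3,:3].T+T[:3,3]; w[r<=0]=np.nan; return w
E
python3 - <<'E'
from h import *
for n in("top","scene"):
    p=viewer.get_image(n); w=cloud(p)
    m0=(w[...,0]>400)&(w[...,0]<760)&(w[...,1]>-280)&(w[...,1]<220)
    for nm,a,b in(("bench",-4,4),("base",8,16),("guide",30,38),("stoptop",52,60),("sattop",108,116),("bridge",156,164),("bar+cap",206,232)):
        m=m0&(w[...,2]>a)&(w[...,2]<b); q=w[m]
        if len(q)<5: continue
        rc=cv2.minAreaRect(q[:,:2].astype(np.float32))
        print(n,nm,len(q),"zmed",np.round(np.median(q[:,2]),1),"rect",np.round(rc[0],1),np.round(rc[1],1),round(rc[2],2))
    x0,x1,y0,y1=(235,355,160,245) if n=="top" else (205,330,180,300)
    im=cv2.resize(p["image"][y0:y1,x0:x1],None,fx=6 if n=="top" else 5,fy=6 if n=="top" else 5,interpolation=cv2.INTER_CUBIC)
    cv2.imwrite(f"pics/{n}_z.png",im[...,::-1])
E
```

```text
top bench 8951 zmed -0.6 rect [580. -30.] [359.9 499.9] 0.01
top base 1947 zmed 11.5 rect [577.9 -46.1] [347.8 357.3] 4.92
top guide 160 zmed 33.2 rect [529.9 -27.5] [268.  115.1] 70.26
top stoptop 124 zmed 55.3 rect [573.  -40.2] [103.5 260.6] 8.09
top sattop 1603 zmed 111.2 rect [577.  -74.5] [100.7 226.6] 7.46
top bridge 591 zmed 159.4 rect [566.4  -1.4] [199.2  39.7] 7.4
top bar+cap 490 zmed 219.9 rect [567.1  -0.9] [157.3  52.9] 89.06
scene bench 5094 zmed -0.3 rect [580. -30.] [499.9 360. ] 89.99
scene base 1133 zmed 11.8 rect [582.1 -28.4] [490.8 353.5] 89.09
scene guide 235 zmed 34.1 rect [618.  -56.4] [286.9 101.2] 77.95
scene stoptop 133 zmed 56.1 rect [616.4 -54.3] [286.6  99.4] 78.63
scene sattop 1109 zmed 111.5 rect [587.7 -93.4] [189.1 193.6] 9.54
scene bridge 347 zmed 159.6 rect [569.1  -4.5] [201.2  46.2] 7.31
scene bar+cap 302 zmed 219.5 rect [570.5  -4.6] [ 54.4 159.1] 26.59
```

View pics/top_z.png

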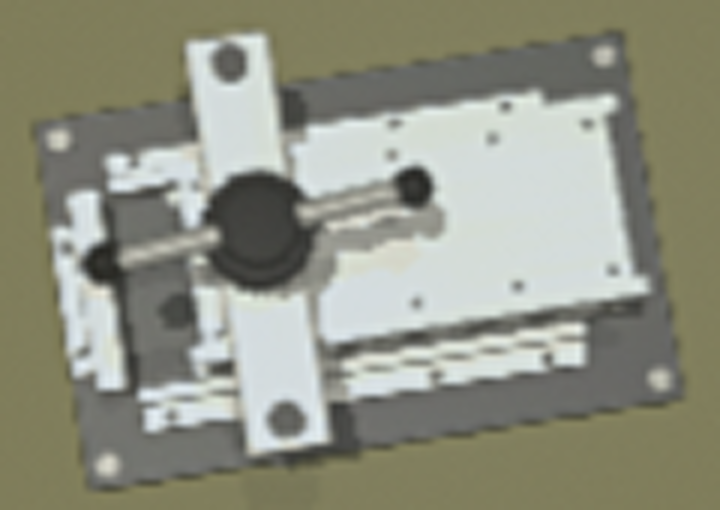

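View pics/scene_z.png

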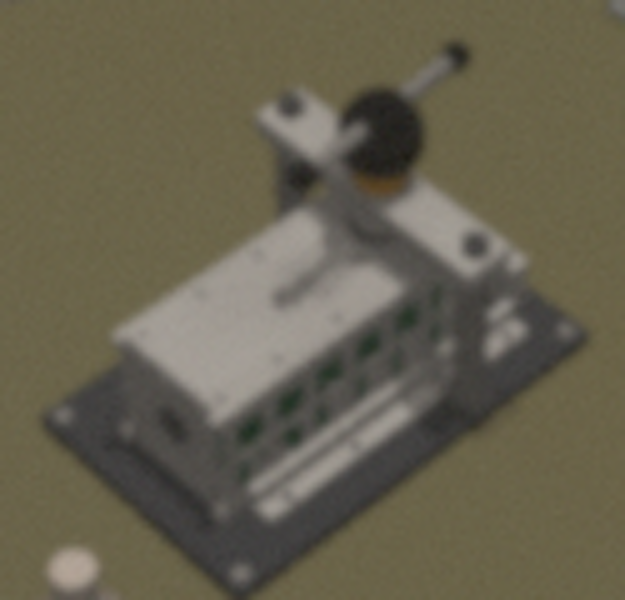

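```bash
python3 -m handwheel '[{"gripper":1,"tz":-0.02,"rz":10.3},{"gripper":1,"tz":-0.02,"rz":10.3},{"gripper":1,"tz":-0.02,"rz":10.3},{"gripper":1,"tz":-0.02,"rz":10.3},{"gripper":1,"tz":-0.01,"rz":10.3},{"gripper":1,"tz":-0.01,"rz":10.3},{"gripper":1}]'
python3 - <<'E'
from h import *
obs(); p=viewer.get_image("wrist"); save(p,"w0"); print(p["vfov"],np.round(p["T_tool_cam"],2).tolist())
E
```

```text
{'t': 1.5, 'qpos': [1.189, 0.423, 1.63, 0.0, 1.089, -0.019], 'ee_pos': [221.759, 584.32, 404.671], 'orientation': [-0.567, -3.09, 0.0], 'ft_force': [0.594, -0.336, -0.166], 'moment': [-0.039, -0.009, -0.015], 'width': 88.168}
[[-0.935, 0.355, -0.0], [0.355, 0.935, 0.0], [0.0, -0.0, -1.0]]
65.70646984690485 [[-0.0, 0.96, 0.28, 75.67], [1.0, 0.0, 0.0, -0.36], [0.0, 0.28, -0.96, 19.23], [0.0, 0.0, 0.0, 1.0]]$[0]: bad value
```

View pics/w0.png

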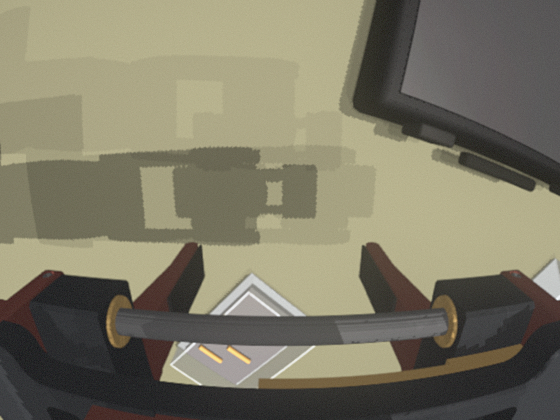

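Run:
```python
from h import *
for n in("top","scene"):
    p=viewer.get_image(n); w=cloud(p)
    m0=(w[...,0]>640)&(w[...,0]<800)&(w[...,1]>-400)&(w[...,1]<-230)
    for a,b in((20,60),(60,100),(100,140),(140,160)):
        q=w[m0&(w[...,2]>a)&(w[...,2]<b)]
        if len(q)>3: print(n,a,len(q),np.round(q.min(0)),np.round(q.max(0)))
    m=(w[...,0]>400)&(w[...,0]<760)&(w[...,1]>-280)&(w[...,1]<220)&(w[...,2]>206)&(w[...,2]<240)
    q=w[m]; xd=np.array([-.129,.992]); d=q[:,:2]-[567,-2]
    X=d@xd; Y=d@np.array([-.992,-.129]); r=np.hypot(X,Y); s=r>55; print(n,"ball ends",[ (np.round(X[s&k].mean(),1),np.round(Y[s&k].mean(),1),q[s&k,2].max().round(1)) for k in (X>0,X<0) if (s&k).any()], "cap", q[r<20].mean(0).round(1), "zcap",np.median(q[r<15,2]).round(1))
```

```text
top 20 74 [ 677. -332.   20.] [ 726. -289.   59.]
top 60 146 [ 677. -348.   60.] [ 735. -288.  100.]
top 100 147 [ 680. -341.  100.] [ 729. -294.  140.]
top 140 76 [ 693. -332.  141.] [ 720. -306.  154.]
top ball ends [(np.float64(69.5), np.float64(7.3), np.float64(227.0)), (np.float64(-67.9), np.float64(-5.6), np.float64(228.0))] cap [565.6  -2.1 221.4] zcap 222.5
scene 20 150 [ 696. -351.   21.] [ 741. -295.   60.]
scene 60 208 [ 687. -352.   60.] [ 745. -292.  100.]
scene 100 178 [ 691. -345.  100.] [ 737. -296.  140.]
scene 140 77 [ 693. -335.  140.] [ 725. -308.  155.]
scene ball ends [(np.float64(67.1), np.float64(1.8), np.float64(230.5)), (np.float64(-70.3), np.float64(-9.9), np.float64(226.5))] cap [570.7  -3.7 220.7] zcap 222.6
```

```bash
python3 -m handwheel '[{"gripper":1.0,"tx":0,"ty":0,"tz":-0.02,"rx":0,"ry":0,"rz":10.3},{"gripper":1.0,"tx":0,"ty":0,"tz":-0.02,"rx":0,"ry":0,"rz":10.3},{"gripper":1.0,"tx":0,"ty":0,"tz":-0.02,"rx":0,"ry":0,"rz":10.3},{"gripper":1.0,"tx":0,"ty":0,"tz":-0.02,"rx":0,"ry":0,"rz":10.3},{"gripper":1.0,"tx":0,"ty":0,"tz":-0.02,"rx":0,"ry":0,"rz":10.3},{"gripper":1.0,"tx":0,"ty":0,"tz":0,"rx":0,"ry":0,"rz":10.3},{"gripper":1.0,"tx":0,"ty":0,"tz":0,"rx":0,"ry":0,"rz":0}]'
```

```text
t: 2.52
ee_pos: [221.8, 584.2, 504.9]
orientation: [-2.071, -2.362, -0.0]
ft_force: [0.3, -0.4, -0.6]
width: 21.3
```

```bash
python3 -m handwheel '[{"gripper":1.0,"tx":-0.0555,"ty":0.0167,"tz":0,"rx":0,"ry":0,"rz":0},{"gripper":1.0,"tx":-0.0555,"ty":0.0167,"tz":0,"rx":0,"ry":0,"rz":0},{"gripper":1.0,"tx":-0.0555,"ty":0.0167,"tz":0,"rx":0,"ry":0,"rz":0},{"gripper":1.0,"tx":-0.0555,"ty":0.0167,"tz":0,"rx":0,"ry":0,"rz":0},{"gripper":1.0,"tx":-0.0555,"ty":0.0167,"tz":0,"rx":0,"ry":0,"rz":0},{"gripper":1.0,"tx":-0.0555,"ty":0.0167,"tz":0,"rx":0,"ry":0,"rz":0},{"gripper":1.0,"tx":-0.0555,"ty":0.0167,"tz":0,"rx":0,"ry":0,"rz":0},{"gripper":1.0,"tx":-0.0555,"ty":0.0167,"tz":0,"rx":0,"ry":0,"rz":0}]'
python3 -m handwheel '[{"gripper":1.0,"tx":-0.0555,"ty":0.0167,"tz":0,"rx":0,"ry":0,"rz":0},{"gripper":1.0,"tx":-0.0555,"ty":0.0167,"tz":0,"rx":0,"ry":0,"rz":0},{"gripper":1.0,"tx":-0.0555,"ty":0.0167,"tz":0,"rx":0,"ry":0,"rz":0},{"gripper":1.0,"tx":-0.0555,"ty":0.0167,"tz":0,"rx":0,"ry":0,"rz":0},{"gripper":1.0,"tx":-0.0555,"ty":0.0167,"tz":0,"rx":0,"ry":0,"rz":0},{"gripper":1.0,"tx":-0.0555,"ty":0.0167,"tz":0,"rx":0,"ry":0,"rz":0},{"gripper":1.0,"tx":-0.0555,"ty":0.0167,"tz":0,"rx":0,"ry":0,"rz":0},{"gripper":1.0,"tx":-0.0555,"ty":0.0167,"tz":0,"rx":0,"ry":0,"rz":0}]'
python3 -m handwheel '[{"gripper":1.0,"tx":0,"ty":0,"tz":0,"rx":0,"ry":9,"rz":0},{"gripper":1.0,"tx":0,"ty":0,"tz":0,"rx":0,"ry":9,"rz":0},{"gripper":1.0,"tx":0,"ty":0,"tz":0,"rx":0,"ry":0,"rz":0},{"gripper":1.0,"tx":0,"ty":0,"tz":0,"rx":0,"ry":0,"rz":0}]'
python3 - <<'E'
from h import *
obs()
for n in ("top","scene"):
    p=viewer.get_image(n); save(p,n+"1")
E
```

```text
t: 3.52
ee_pos: [411.8, 159.5, 504.6]
orientation: [2.067, 2.365, 0.0]
ft_force: [0.3, 0.4, 0.3]
width: 0.5
t: 4.53
ee_pos: [601.8, -263.7, 504.2]
orientation: [-2.068, -2.364, 0.0]
ft_force: [1.4, 0.1, 0.1]
width: 0.4
t: 5.03
ee_pos: [601.3, -261.7, 504.4]
orientation: [-1.907, -2.175, -0.299]
ft_force: [-0.4, 0.2, 0.8]
width: 0.6
{'t': 5.025, 'qpos': [-0.478, 0.418, 1.416, 0.255, 1.492, -0.652], 'ee_pos': [601.26, -261.733, 504.374], 'orientation': [-1.907, -2.175, -0.299], 'ft_force': [-0.359, 0.183, 0.799], 'moment': [-0.166, 0.044, 0.018], 'width': 0.606}
[[-0.124, 0.991, -0.04], [0.944, 0.131, 0.304], [0.306, -0.0, -0.952]]
```

View pics/scene1.png

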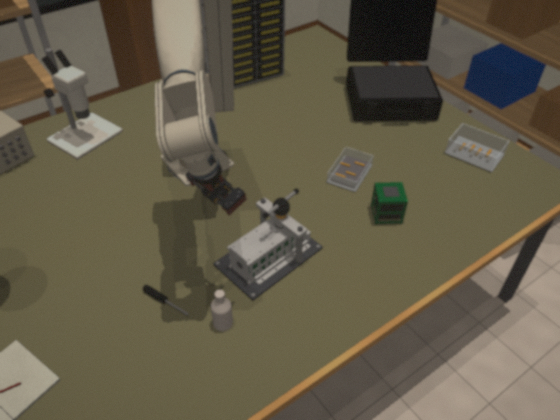

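View pics/top1.png

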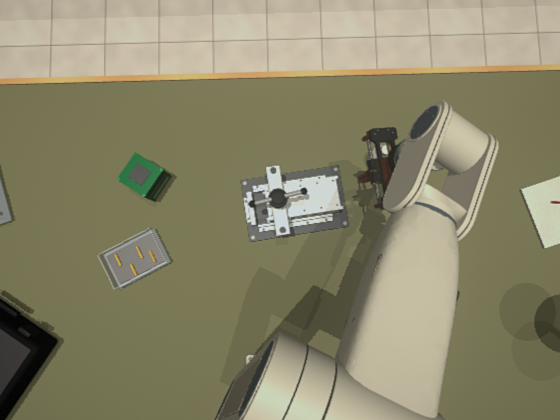

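```bash
python3 -m handwheel '[{"gripper":1.0,"tx":-0.0106,"ty":0,"tz":0.0331,"rx":0,"ry":0,"rz":0},{"gripper":1.0,"tx":-0.0106,"ty":0,"tz":0.0331,"rx":0,"ry":0,"rz":0},{"gripper":1.0,"tx":-0.0106,"ty":0,"tz":0.0331,"rx":0,"ry":0,"rz":0},{"gripper":1.0,"tx":-0.0106,"ty":0,"tz":0.0331,"rx":0,"ry":0,"rz":0},{"gripper":1.0,"tx":-0.0106,"ty":0,"tz":0.0331,"rx":0,"ry":0,"rz":0},{"gripper":1.0,"tx":0,"ty":0,"tz":0,"rx":0,"ry":0,"rz":0},{"gripper":1.0,"tx":0,"ty":0,"tz":0,"rx":0,"ry":0,"rz":0}]'
python3 - <<'E'
from h import *
obs()
for n in ("wrist","scene"):
    p=viewer.get_image(n); 
    if n=="scene": p["image"]=cv2.resize(p["image"][130:340,140:420],None,fx=2.5,fy=2.5,interpolation=cv2.INTER_CUBIC)
    save(p,n+"2")
E
```

```text
t: 6.0
ee_pos: [601.8, -261.0, 332.4]
orientation: [-1.907, -2.174, -0.302]
ft_force: [0.1, -0.5, -0.0]
width: 0.2
{'t': 6.0, 'qpos': [-0.477, 0.585, 1.558, 0.276, 1.193, -0.735], 'ee_pos': [601.769, -260.954, 332.391], 'orientation': [-1.907, -2.174, -0.302], 'ft_force': [0.132, -0.544, -0.035], 'moment': [-0.171, 0.015, 0.012], 'width': 0.204}
[[-0.124, 0.992, -0.038], [0.943, 0.13, 0.305], [0.308, 0.002, -0.951]]
```

View pics/scene2.png

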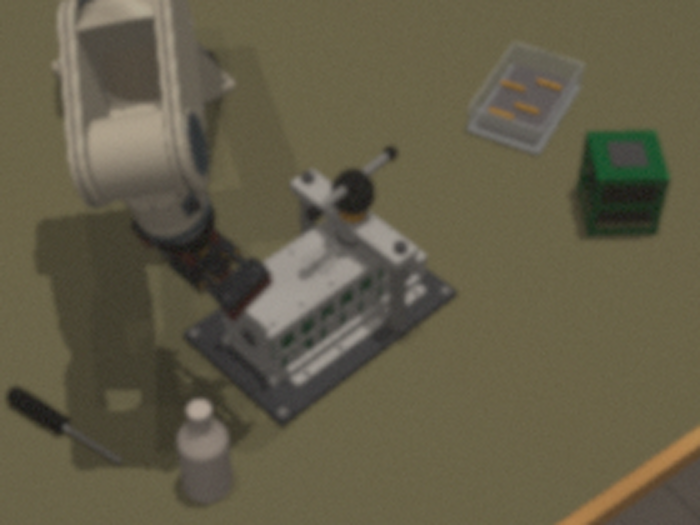

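View pics/wrist2.png

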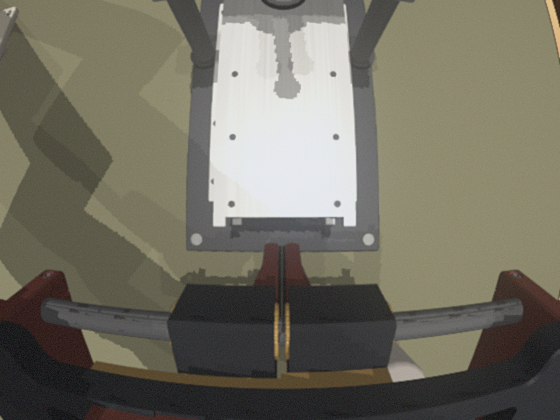

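```bash
python3 -m handwheel '[{"gripper":1.0,"tx":-0.0081,"ty":0,"tz":0.0252,"rx":0,"ry":0,"rz":0},{"gripper":1.0,"tx":-0.0081,"ty":0,"tz":0.0252,"rx":0,"ry":0,"rz":0},{"gripper":1.0,"tx":-0.0081,"ty":0,"tz":0.0252,"rx":0,"ry":0,"rz":0},{"gripper":1.0,"tx":-0.0081,"ty":0,"tz":0.0252,"rx":0,"ry":0,"rz":0},{"gripper":1.0,"tx":0,"ty":0,"tz":0,"rx":0,"ry":0,"rz":0}]'
python3 - <<'E'
from h import *
obs()
for n in ("wrist","top"):
    p=viewer.get_image(n); 
    if n=="top": p["image"]=cv2.resize(p["image"][130:270,220:420],None,fx=3.5,fy=3.5,interpolation=cv2.INTER_CUBIC)
    save(p,n+"3")
E
```

```text
t: 6.72
ee_pos: [600.9, -260.6, 224.6]
orientation: [-1.906, -2.17, -0.301]
ft_force: [1.1, 0.3, -0.3]
width: 0.4
{'t': 6.725, 'qpos': [-0.477, 0.727, 1.594, 0.301, 1.026, -0.79], 'ee_pos': [600.934, -260.618, 224.574], 'orientation': [-1.906, -2.17, -0.301], 'ft_force': [1.067, 0.292, -0.306], 'moment': [-0.196, 0.034, -0.053], 'width': 0.443}
[[-0.122, 0.992, -0.041], [0.943, 0.129, 0.307], [0.31, -0.001, -0.951]]
```

View pics/wrist3.png

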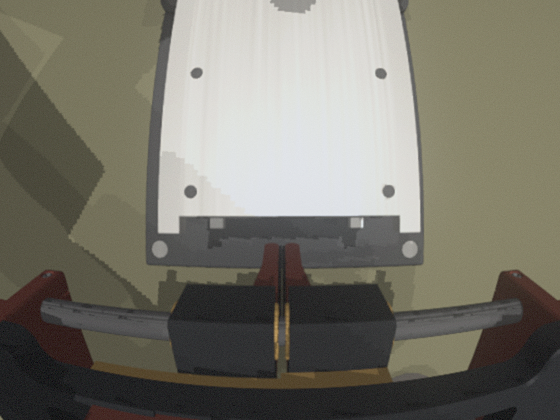

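View pics/top3.png

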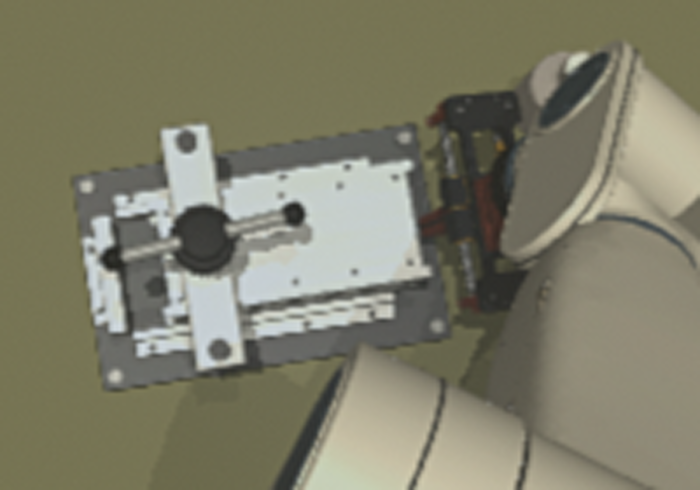

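```bash
R4='x'; python3 -m handwheel '[{"gripper":1.0,"tx":0.0038,"ty":0,"tz":0.00124,"rx":0,"ry":0,"rz":0},{"gripper":1.0,"tx":0.0038,"ty":0,"tz":0.00124,"rx":0,"ry":0,"rz":0},{"gripper":1.0,"tx":0.0038,"ty":0,"tz":0.00124,"rx":0,"ry":0,"rz":0},{"gripper":1.0,"tx":0.0038,"ty":0,"tz":0.00124,"rx":0,"ry":0,"rz":0},{"gripper":1.0,"tx":0.0038,"ty":0,"tz":0.00124,"rx":0,"ry":0,"rz":0},{"gripper":1.0,"tx":0.0038,"ty":0,"tz":0.00124,"rx":0,"ry":0,"rz":0}]'
```

```text
t: 7.58
ee_pos: [598.3, -237.1, 225.4]
orientation: [-1.908, -2.173, -0.302]
ft_force: [1.5, -3.7, 2.7]
width: 0.4
```

```bash
python3 -m handwheel '[{"gripper":1.0,"tx":0.0038,"ty":0,"tz":0.00124,"rx":0,"ry":0,"rz":0},{"gripper":1.0,"tx":0.0038,"ty":0,"tz":0.00124,"rx":0,"ry":0,"rz":0},{"gripper":1.0,"tx":0.0038,"ty":0,"tz":0.00124,"rx":0,"ry":0,"rz":0},{"gripper":1.0,"tx":0.0038,"ty":0,"tz":0.00124,"rx":0,"ry":0,"rz":0}]'
python3 - <<'E'
from h import *
obs()
p=viewer.get_image("top"); w=cloud(p)
q=w[(w[...,2]>108)&(w[...,2]<116)&(w[...,0]>480)&(w[...,0]<680)&(w[...,1]<100)&(w[...,1]>-230)]
d=(q[:,:2]-[567,-2])@[-.129,.992]; print("sat X min",np.percentile(d,[0.3,1,2])+55)
E
```

```text
t: 8.07
ee_pos: [596.0, -220.9, 225.1]
orientation: [-1.907, -2.172, -0.302]
ft_force: [0.3, -4.8, 4.0]
width: 0.8
{'t': 8.075, 'qpos': [-0.426, 0.703, 1.646, 0.32, 0.986, -0.759], 'ee_pos': [596.026, -220.859, 225.057], 'orientation': [-1.907, -2.172, -0.302], 'ft_force': [0.267, -4.773, 4.023], 'moment': [-0.826, -0.017, 0.021], 'width': 0.757}
[[-0.123, 0.992, -0.04], [0.943, 0.129, 0.306], [0.309, 0.0, -0.951]]
sat X min [-104.15030248  -99.23641836  -97.8605048 ]
```

```bash
python3 -m handwheel '[{"gripper":1.0,"tx":0.0019,"ty":0,"tz":0.00062,"rx":0,"ry":0,"rz":0},{"gripper":1.0,"tx":0.0019,"ty":0,"tz":0.00062,"rx":0,"ry":0,"rz":0},{"gripper":1.0,"tx":0.0019,"ty":0,"tz":0.00062,"rx":0,"ry":0,"rz":0}]'
```

```text
t: 8.5
ee_pos: [595.2, -215.1, 224.9]
orientation: [-1.907, -2.171, -0.302]
ft_force: [0.6, -3.8, 3.0]
width: 0.4
```

```bash
python3 -m handwheel '[{"gripper":1.0,"tx":0.00095,"ty":0,"tz":0.0003,"rx":0,"ry":0,"rz":0},{"gripper":1.0,"tx":0.00095,"ty":0,"tz":0.0003,"rx":0,"ry":0,"rz":0}]'
```

```text
t: 8.75
ee_pos: [594.9, -213.1, 224.9]
orientation: [-1.907, -2.171, -0.302]
ft_force: [0.7, -4.3, 2.3]
width: 0.4
```

```bash
python3 -m handwheel '[{"gripper":1.0,"tx":0.00095,"ty":0,"tz":0.0003,"rx":0,"ry":0,"rz":0}]'
```

```text
t: 8.88
ee_pos: [594.8, -212.1, 224.9]
orientation: [-1.907, -2.171, -0.302]
ft_force: [-0.3, -4.5, 2.4]
width: 0.5
```

```bash
python3 -m handwheel '[{"gripper":1.0,"tx":0.00095,"ty":0,"tz":0.0003,"rx":0,"ry":0,"rz":0}]'
```

```text
t: 9.0
ee_pos: [594.7, -211.2, 225.0]
orientation: [-1.907, -2.172, -0.302]
ft_force: [0.9, -6.6, 3.0]
width: 0.5
```

Continue in 1 mm steps until the force climbs.

```bash
python3 -m handwheel '[{"gripper":1.0,"tx":0.00095,"ty":0,"tz":0.0003,"rx":0,"ry":0,"rz":0}]'
```

```text
t: 9.12
ee_pos: [594.8, -210.8, 225.1]
orientation: [-1.908, -2.173, -0.301]
ft_force: [1.1, -8.1, 2.2]
width: 0.5
```

```bash
python3 -m handwheel '[{"gripper":1.0,"tx":0.0005,"ty":0,"tz":0.00015,"rx":0,"ry":0,"rz":0}]'
```

```text
t: 9.25
ee_pos: [594.9, -210.5, 225.2]
orientation: [-1.909, -2.174, -0.301]
ft_force: [1.5, -9.3, 2.3]
width: 0.5
```

```bash
python3 -m handwheel '[{"gripper":1.0,"tx":0.0005,"ty":0,"tz":0.00015,"rx":0,"ry":0,"rz":0}]'
```

```text
t: 9.38
ee_pos: [594.9, -210.3, 225.3]
orientation: [-1.91, -2.175, -0.301]
ft_force: [0.6, -12.2, 1.4]
width: 0.2
```

```bash
python3 -m handwheel '[{"gripper":1.0,"tx":0.0008,"ty":0,"tz":0.00025,"rx":0,"ry":0,"rz":0},{"gripper":1.0,"tx":0,"ty":0,"tz":0,"rx":0,"ry":0,"rz":0}]'
python3 - <<'E'
from h import *
obs()
for n in ("wrist","top"):
    p=viewer.get_image(n); 
    if n=="top":
        w=cloud(p); xd=np.array([-.129,.992]); yd=np.array([-.992,-.129])
        q=w[(w[...,2]>108)&(w[...,2]<116)&(w[...,0]>480)&(w[...,0]<680)&(w[...,1]<120)&(w[...,1]>-230)]
        X=(q[:,:2]-[567,-2])@xd+55; Y=(q[:,:2]-[567,-2])@yd
        k=np.abs(Y)<52; print("sat X range",np.percentile(X[k],[0,.5,1,99,99.5,100]))
        p["image"]=cv2.resize(p["image"][130:270,220:420],None,fx=3.5,fy=3.5,interpolation=cv2.INTER_CUBIC)
    save(p,n+"4")
E
```

```text
t: 9.62
ee_pos: [594.9, -210.0, 225.4]
orientation: [-1.911, -2.176, -0.301]
ft_force: [0.7, -13.5, 0.5]
width: 0.6
{'t': 9.625, 'qpos': [-0.411, 0.696, 1.66, 0.323, 0.972, -0.749], 'ee_pos': [594.903, -210.034, 225.357], 'orientation': [-1.911, -2.176, -0.301], 'ft_force': [0.659, -13.484, 0.538], 'moment': [-2.367, -0.131, 0.042], 'width': 0.583}
[[-0.123, 0.992, -0.037], [0.944, 0.129, 0.302], [0.305, 0.002, -0.952]]
sat X range [-96.47856638 -92.54456019 -89.15200367 123.67291313 126.06346214
 129.78565509]
```

View pics/top4.png

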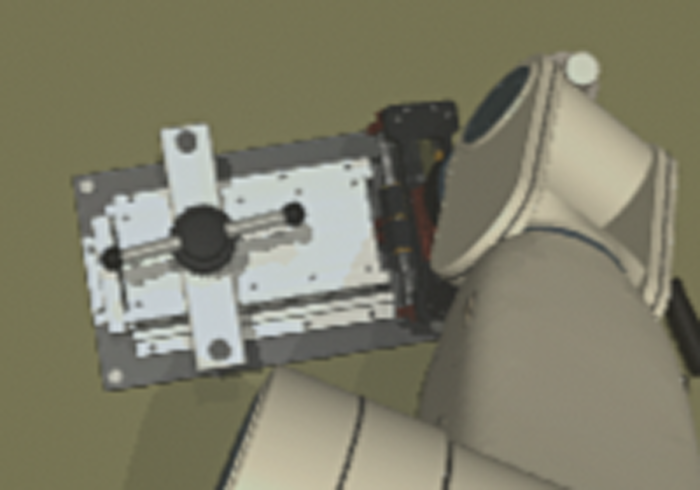

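View pics/wrist4.png

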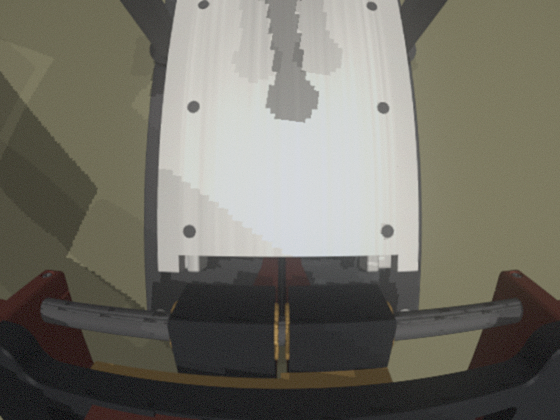

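```bash
python3 -m handwheel '[{"gripper":1.0,"tx":-0.008,"ty":0,"tz":-0.0026,"rx":0,"ry":0,"rz":0},{"gripper":1.0,"tx":-0.008,"ty":0,"tz":-0.0026,"rx":0,"ry":0,"rz":0},{"gripper":1.0,"tx":-0.008,"ty":0,"tz":-0.0026,"rx":0,"ry":0,"rz":0},{"gripper":0.0,"tx":0.0122,"ty":0,"tz":-0.0381,"rx":0,"ry":0,"rz":0},{"gripper":0.0,"tx":0.0122,"ty":0,"tz":-0.0381,"rx":0,"ry":0,"rz":0},{"gripper":0.0,"tx":0.0122,"ty":0,"tz":-0.0381,"rx":0,"ry":0,"rz":0},{"gripper":0.0,"tx":0.0122,"ty":0,"tz":-0.0381,"rx":0,"ry":0,"rz":0},{"gripper":0.0,"tx":0.0122,"ty":0,"tz":-0.0381,"rx":0,"ry":0,"rz":0}]'
python3 -m handwheel '[{"gripper":0.0,"tx":0,"ty":0,"tz":0,"rx":0,"ry":-9,"rz":0},{"gripper":0.0,"tx":0,"ty":0,"tz":0,"rx":0,"ry":-9,"rz":0},{"gripper":0.0,"tx":0,"ty":0,"tz":0,"rx":0,"ry":0,"rz":0}]'
python3 - <<'E'
from h import *
o=obs()
for n in ("top","scene"):
    p=viewer.get_image(n); w=cloud(p)
    xd=np.array([-.129,.992]); yd=np.array([-.992,-.129])
    for nm,a,b in(("sattop",108,116),("bridge",156,164)):
        q=w[(w[...,2]>a)&(w[...,2]<b)&(w[...,0]>440)&(w[...,0]<680)&(w[...,1]<150)&(w[...,1]>-230)]
        X=(q[:,:2]-[567,-2])@xd+55; Y=(q[:,:2]-[567,-2])@yd
        k=(np.abs(Y)<52) if nm=="sattop" else np.abs(X-55)<30
        print(n,nm,[np.round(np.percentile(A[k],[0.3,99.7]),1) for A in(X,Y)])
    q=w[(w[...,2]>206)&(w[...,2]<240)&(w[...,0]>440)&(w[...,0]<680)&(w[...,1]<150)&(w[...,1]>-150)]
    rc=cv2.minAreaRect(q[:,:2].astype(np.float32)); print(rc); X=q[:,:2]-[567,-2]; c=np.cov(X.T); e=np.linalg.eigh(c)[1][:,1]; print("bar ang",np.degrees(np.arctan2(e[1],e[0])))
    save(p,n+"5")
E
```

```text
t: 10.72
ee_pos: [597.5, -234.2, 426.2]
orientation: [-1.907, -2.171, -0.302]
ft_force: [-0.2, 0.8, 0.7]
width: 47.3
t: 11.1
ee_pos: [597.6, -233.5, 425.3]
orientation: [-2.071, -2.361, -0.001]
ft_force: [0.3, 0.5, -1.1]
width: 77.3
{'t': 11.1, 'qpos': [-0.391, 0.426, 1.574, 0.001, 1.143, -0.522], 'ee_pos': [597.577, -233.45, 425.251], 'orientation': [-2.071, -2.361, -0.001], 'ft_force': [0.316, 0.538, -1.1], 'moment': [0.01, 0.098, -0.029], 'width': 77.291}
[[-0.13, 0.991, -0.001], [0.991, 0.13, 0.001], [0.001, -0.0, -1.0]]
top sattop [array([-93.8, 127.6]), array([-51.1,  48.7])]
top bridge [array([36. , 75.5]), array([-98.2,  99.8])]
((566.965576171875, -0.7834243774414062), (157.82284545898438, 52.36579895019531), 89.5306167602539)
bar ang 102.79273070797035
scene sattop [array([-93.6, 124.8]), array([-51.8,  47. ])]
scene bridge [array([31.2, 74. ]), array([-102.8,   96.2])]
((570.5991821289062, -3.3932876586914062), (157.62026977539062, 52.93416213989258), 89.1133041381836)
bar ang 102.2962480425242
```

View pics/top5.png

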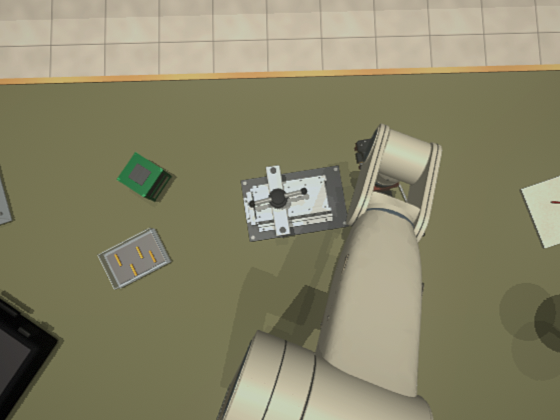

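```bash
python3 -m handwheel '[{"gripper":0.0,"tx":0.0466,"ty":0,"tz":-0.01,"rx":0,"ry":0,"rz":0},{"gripper":0.0,"tx":0.0466,"ty":0,"tz":-0.01,"rx":0,"ry":0,"rz":0},{"gripper":0.0,"tx":0.0466,"ty":0,"tz":0,"rx":0,"ry":0,"rz":0},{"gripper":0.0,"tx":0.0466,"ty":0,"tz":0,"rx":0,"ry":0,"rz":0},{"gripper":0.0,"tx":0.0468,"ty":0,"tz":0,"rx":0,"ry":0,"rz":0},{"gripper":0.0,"tx":0,"ty":0,"tz":0,"rx":0,"ry":0,"rz":-10.4},{"gripper":0.0,"tx":0,"ty":0,"tz":0,"rx":0,"ry":0,"rz":-10.4},{"gripper":0.0,"tx":0,"ty":0,"tz":0,"rx":0,"ry":0,"rz":-10.4}]'
python3 -m handwheel '[{"gripper":0.0,"tx":0,"ty":0,"tz":0,"rx":0,"ry":0,"rz":-10.4},{"gripper":0.0,"tx":0,"ty":0,"tz":0,"rx":0,"ry":0,"rz":-10.4},{"gripper":0.0,"tx":0,"ty":0,"tz":0,"rx":0,"ry":0,"rz":-10.4},{"gripper":0.0,"tx":0,"ty":0,"tz":0,"rx":0,"ry":0,"rz":-10.4},{"gripper":0.0,"tx":0,"ty":0,"tz":0,"rx":0,"ry":0,"rz":-10.4},{"gripper":0.0,"tx":0,"ty":0,"tz":0,"rx":0,"ry":0,"rz":-10.4},{"gripper":0.0,"tx":0,"ty":0,"tz":0,"rx":0,"ry":0,"rz":-10.4},{"gripper":0.0,"tx":0,"ty":0,"tz":0,"rx":0,"ry":0,"rz":-10.4}]'
python3 -m handwheel '[{"gripper":0.0,"tx":0,"ty":0,"tz":0,"rx":0,"ry":0,"rz":-10.4},{"gripper":0.0,"tx":0,"ty":0,"tz":0,"rx":0,"ry":0,"rz":0}]'
cat >> h.py <<'E'
def wproj(p,o,P):
    Rt=R.from_rotvec(o["orientation"]).as_matrix(); T=np.array(p["T_tool_cam"])
    t=Rt.T@(np.array(P)-o["ee_pos"]); c=np.linalg.inv(T)@np.append(t,1); x,y,z=c[0],-c[1],-c[2]
    th=np.arctan2(np.hypot(x,y),z); f=foc(p); s=f*th/max(np.hypot(x,y),1e-9)
    return p["cx"]+s*x,p["cy"]+s*y
E
python3 - <<'E'
from h import *
o=obs(); Rm=R.from_rotvec(o["orientation"]).as_matrix(); print("tool y ang",np.degrees(np.arctan2(Rm[1,1],Rm[0,1])))
p=viewer.get_image("wrist"); a=np.radians(102.5); e=np.array([np.cos(a),np.sin(a),0])
for P in [(567.7,-2.3,222.5),np.array([567.7,-2.3,214.5])+72*e,np.array([567.7,-2.3,214.5])-72*e]:
    u=wproj(p,o,P); print(np.round(u)); cv2.drawMarker(p["image"],tuple(int(x) for x in u),(255,0,0),0,12,1)
for n in("bar_mid","bar_a"): print(n,[(round(d["p"],2),np.round(np.array(d["xy"])*[560,420])) for d in recognise(p,n)[:3]])
save(p,"wrist6")
E
```

```text
t: 12.2
ee_pos: [567.8, -3.0, 444.7]
orientation: [-1.353, -2.832, -0.002]
ft_force: [0.3, -0.4, 0.7]
width: 88.1
t: 13.2
ee_pos: [567.8, -3.3, 444.7]
orientation: [0.868, -3.017, -0.005]
ft_force: [0.0, 0.3, -0.6]
width: 87.5
t: 13.45
ee_pos: [567.8, -3.2, 444.7]
orientation: [1.128, -2.931, -0.004]
ft_force: [-0.0, 0.5, -0.1]
width: 87.4
{'t': 13.45, 'qpos': [-0.027, 0.295, 1.721, 0.002, 1.127, -2.333], 'ee_pos': [567.774, -3.243, 444.743], 'orientation': [1.128, -2.931, -0.004], 'ft_force': [-0.042, 0.505, -0.084], 'moment': [0.044, 0.04, -0.01], 'width': 87.439}
[[-0.742, -0.67, -0.002], [-0.67, 0.742, 0.002], [0.0, 0.003, -1.0]]
tool y ang 132.0792522579595
[283. 236.]
[367. 276.]
[191. 182.]
bar_mid [(0.65, array([281., 222.]))]
bar_a [(0.94, array([278., 222.])), (0.58, array([ 40., 112.]))]
```

View pics/wrist6.png

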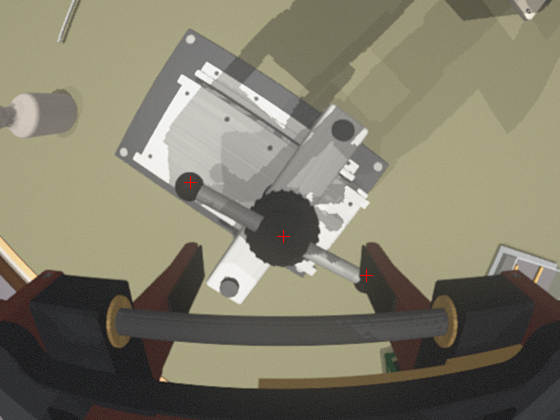

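```bash
python3 -m handwheel '[{"gripper":0.0,"tx":0,"ty":0.0,"tz":0.018,"rx":0,"ry":0,"rz":0},{"gripper":0.0,"tx":0,"ty":0,"tz":0.018,"rx":0,"ry":0,"rz":0},{"gripper":0.0,"tx":0,"ty":0,"tz":0.018,"rx":0,"ry":0,"rz":0},{"gripper":0.0,"tx":0,"ty":0,"tz":0.018,"rx":0,"ry":0,"rz":0},{"gripper":0.0,"tx":0,"ty":0,"tz":0,"rx":0,"ry":0,"rz":0}]'
python3 - <<'E'
from h import *
o=obs(); p=viewer.get_image("wrist"); save(p,"wrist7"); p=viewer.get_image("scene"); p["image"]=cv2.resize(p["image"][130:340,140:420],None,fx=2.5,fy=2.5,interpolation=cv2.INTER_CUBIC);save(p,"scene7")
E
```

```text
t: 14.22
ee_pos: [567.1, -2.9, 371.0]
orientation: [1.13, -2.928, -0.002]
ft_force: [-0.2, -0.6, -0.2]
width: 87.8
{'t': 14.225, 'qpos': [-0.026, 0.382, 1.785, 0.0, 0.978, -2.334], 'ee_pos': [567.111, -2.893, 370.982], 'orientation': [1.13, -2.928, -0.002], 'ft_force': [-0.222, -0.599, -0.178], 'moment': [0.065, 0.046, 0.009], 'width': 87.825}
[[-0.741, -0.672, -0.004], [-0.672, 0.741, 0.0], [0.003, 0.003, -1.0]]
```

View pics/wrist7.png

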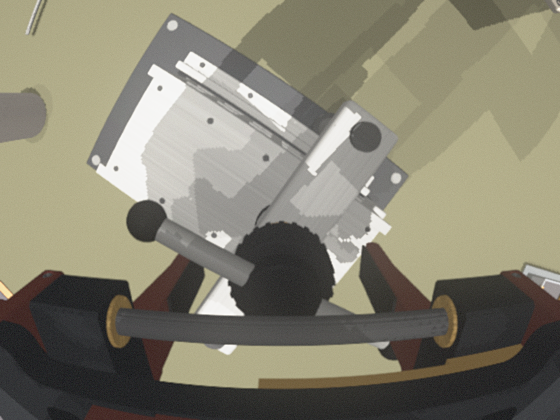

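View pics/scene7.png

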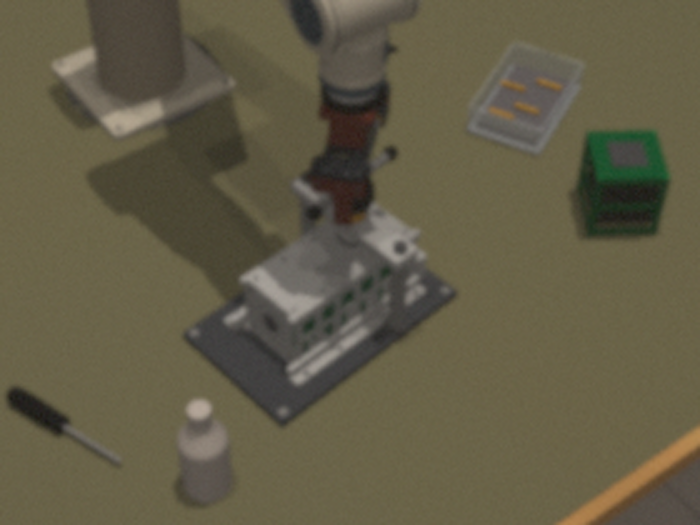

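```bash
python3 -m handwheel '[{"gripper":0.0,"tx":0,"ty":0,"tz":0,"rx":0,"ry":0,"rz":5},{"gripper":0.0,"tx":0,"ty":0,"tz":0,"rx":0,"ry":0,"rz":5},{"gripper":0.0,"tx":0,"ty":0,"tz":0,"rx":0,"ry":0,"rz":5},{"gripper":0.0,"tx":0,"ty":0,"tz":0,"rx":0,"ry":0,"rz":5},{"gripper":0.0,"tx":0,"ty":0,"tz":0,"rx":0,"ry":0,"rz":10},{"gripper":0.0,"tx":0,"ty":0,"tz":0,"rx":0,"ry":0,"rz":10},{"gripper":0.0,"tx":0,"ty":0,"tz":0,"rx":0,"ry":0,"rz":10},{"gripper":0.0,"tx":0,"ty":0,"tz":0,"rx":0,"ry":0,"rz":10}]'
python3 - <<'E'
from h import *
o=obs(); p=viewer.get_image("wrist"); save(p,"wrist8")
E
```

```text
t: 15.32
ee_pos: [567.8, -2.9, 373.9]
orientation: [0.494, 3.101, 0.0]
ft_force: [-0.7, -0.1, 0.1]
width: 87.9
{'t': 15.325, 'qpos': [-0.026, 0.378, 1.783, 0.0, 0.98, -1.281], 'ee_pos': [567.769, -2.901, 373.865], 'orientation': [0.494, 3.101, 0.0], 'ft_force': [-0.728, -0.149, 0.101], 'moment': [0.06, 0.143, 0.043], 'width': 87.911}
[[-0.95, 0.311, 0.001], [0.311, 0.95, 0.0], [-0.001, 0.0, -1.0]]
```

View pics/wrist8.png

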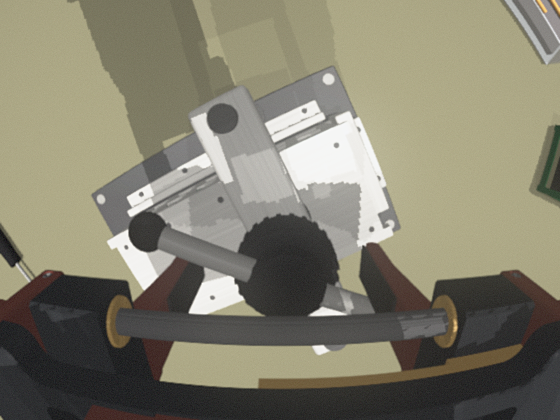

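```bash
python3 -m handwheel '[{"gripper":0.0,"tx":0,"ty":0,"tz":0,"rx":0,"ry":0,"rz":10},{"gripper":0.0,"tx":0,"ty":0,"tz":0,"rx":0,"ry":0,"rz":10},{"gripper":0.0,"tx":0,"ty":0,"tz":0,"rx":0,"ry":0,"rz":10},{"gripper":0.0,"tx":0,"ty":0,"tz":0,"rx":0,"ry":0,"rz":10},{"gripper":0.0,"tx":0,"ty":0,"tz":0,"rx":0,"ry":0,"rz":10},{"gripper":0.0,"tx":0,"ty":0,"tz":0,"rx":0,"ry":0,"rz":10},{"gripper":0.0,"tx":0,"ty":0,"tz":0,"rx":0,"ry":0,"rz":10},{"gripper":0.0,"tx":0,"ty":0,"tz":0,"rx":0,"ry":0,"rz":10}]'
python3 -m handwheel '[{"gripper":0.0,"tx":0,"ty":0,"tz":0,"rx":0,"ry":0,"rz":10},{"gripper":0.0,"tx":0,"ty":0,"tz":0,"rx":0,"ry":0,"rz":10},{"gripper":0.0,"tx":0,"ty":0,"tz":0,"rx":0,"ry":0,"rz":10},{"gripper":0.0,"tx":0,"ty":0,"tz":0,"rx":0,"ry":0,"rz":10},{"gripper":0.0,"tx":0,"ty":0,"tz":0,"rx":0,"ry":0,"rz":10},{"gripper":0.0,"tx":0,"ty":0,"tz":0,"rx":0,"ry":0,"rz":10},{"gripper":0.0,"tx":0,"ty":0,"tz":0,"rx":0,"ry":0,"rz":10},{"gripper":0.0,"tx":0,"ty":0,"tz":0,"rx":0,"ry":0,"rz":10}]'
python3 - <<'E'
from h import *
o=obs(); p=viewer.get_image("wrist"); save(p,"wrist9")
E
```

```text
t: 16.38
ee_pos: [567.9, -2.8, 373.9]
orientation: [2.369, 2.062, 0.002]
ft_force: [0.9, 1.2, -0.0]
width: 87.9
t: 17.38
ee_pos: [568.0, -2.9, 374.0]
orientation: [3.141, 0.056, 0.003]
ft_force: [-0.5, 0.8, -0.1]
width: 88.1
{'t': 17.375, 'qpos': [-0.026, 0.378, 1.783, 0.0, 0.979, 1.509], 'ee_pos': [568.035, -2.942, 373.96], 'orientation': [3.141, 0.056, 0.003], 'ft_force': [-0.492, 0.85, -0.088], 'moment': [0.039, 0.167, 0.091], 'width': 88.125}
[[0.999, 0.036, 0.002], [0.036, -0.999, -0.0], [0.002, 0.0, -1.0]]
```

View pics/wrist9.png

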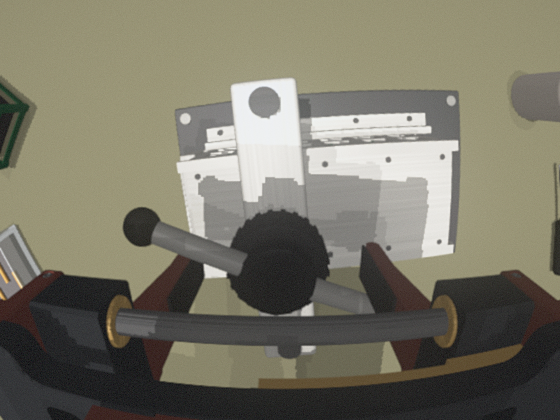

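```bash
python3 -m handwheel '[{"gripper":0.0,"tx":0,"ty":0,"tz":0,"rx":0,"ry":0,"rz":10},{"gripper":0.0,"tx":0,"ty":0,"tz":0,"rx":0,"ry":0,"rz":10},{"gripper":0.0,"tx":0,"ty":0,"tz":0,"rx":0,"ry":0,"rz":10},{"gripper":0.0,"tx":0,"ty":0,"tz":0,"rx":0,"ry":0,"rz":7}]'
cat > m.py <<'E'
from h import *
o=ctrl.get_obs(); Rm=R.from_rotvec(o["orientation"]).as_matrix(); print("t",o["t"],"yang",np.degrees(np.arctan2(Rm[1,1],Rm[0,1])).round(1),"q6",round(o["qpos"][5],3),"M",np.round(o["moment"],3),"F",np.round(o["ft_force"],1))
E
python3 m.py
python3 -m handwheel '[{"gripper":0.0,"tx":0,"ty":0,"tz":0,"rx":0,"ry":0,"rz":7},{"gripper":0.0,"tx":0,"ty":0,"tz":0,"rx":0,"ry":0,"rz":7}]'; python3 m.py
```

```text
t: 17.92
ee_pos: [567.7, -2.9, 373.6]
orientation: [-2.998, 0.938, -0.001]
ft_force: [-0.3, 0.4, -0.8]
width: 87.8
t 17.925 yang -124.7 q6 2.151 M [0.077 0.2   0.03 ] F [-0.3  0.4 -0.8]
t: 18.18
ee_pos: [567.7, -2.9, 373.6]
orientation: [-2.862, 1.296, -0.001]
ft_force: [-1.1, 1.8, -0.6]
width: 87.7
t 18.175 yang -138.7 q6 2.395 M [0.122 0.331 0.029] F [-1.1  1.8 -0.6]
```

```bash
python3 -m handwheel '[{"gripper":0.0,"tx":0,"ty":0,"tz":0,"rx":0,"ry":0,"rz":-8},{"gripper":0.0,"tx":0,"ty":0,"tz":-0.025,"rx":0,"ry":0,"rz":0},{"gripper":0.0,"tx":0,"ty":0,"tz":-0.03,"rx":0,"ry":0,"rz":0},{"gripper":0.0,"tx":0,"ty":0,"tz":0,"rx":0,"ry":0,"rz":-10},{"gripper":0.0,"tx":0,"ty":0,"tz":0,"rx":0,"ry":0,"rz":-10},{"gripper":0.0,"tx":0,"ty":0,"tz":0,"rx":0,"ry":0,"rz":-10},{"gripper":0.0,"tx":0,"ty":0,"tz":0,"rx":0,"ry":0,"rz":-10},{"gripper":0.0,"tx":0,"ty":0,"tz":0,"rx":0,"ry":0,"rz":-10}]'
python3 -m handwheel '[{"gripper":0.0,"tx":0,"ty":0,"tz":0,"rx":0,"ry":0,"rz":-10},{"gripper":0.0,"tx":0,"ty":0,"tz":0,"rx":0,"ry":0,"rz":-10},{"gripper":0.0,"tx":0,"ty":0,"tz":0,"rx":0,"ry":0,"rz":-10},{"gripper":0.0,"tx":0,"ty":0,"tz":0,"rx":0,"ry":0,"rz":-10},{"gripper":0.0,"tx":0,"ty":0,"tz":0,"rx":0,"ry":0,"rz":-10},{"gripper":0.0,"tx":0,"ty":0,"tz":0,"rx":0,"ry":0,"rz":-10},{"gripper":0.0,"tx":0,"ty":0,"tz":0,"rx":0,"ry":0,"rz":-10},{"gripper":0.0,"tx":0,"ty":0,"tz":0,"rx":0,"ry":0,"rz":-10}]'
python3 -m handwheel '[{"gripper":0.0,"tx":0,"ty":0,"tz":0,"rx":0,"ry":0,"rz":-10},{"gripper":0.0,"tx":0,"ty":0,"tz":0,"rx":0,"ry":0,"rz":-10},{"gripper":0.0,"tx":0,"ty":0,"tz":0,"rx":0,"ry":0,"rz":-10},{"gripper":0.0,"tx":0,"ty":0,"tz":0,"rx":0,"ry":0,"rz":-10},{"gripper":0.0,"tx":0,"ty":0,"tz":0,"rx":0,"ry":0,"rz":-10},{"gripper":0.0,"tx":0,"ty":0,"tz":0,"rx":0,"ry":0,"rz":0}]'; python3 m.py
python3 - <<'E'
from h import *
o=obs(); p=viewer.get_image("wrist"); save(p,"wrist10")
E
```

```text
t: 19.18
ee_pos: [567.8, -3.0, 428.8]
orientation: [3.13, 0.27, 0.002]
ft_force: [1.0, -0.6, -0.4]
width: 87.8
t: 20.18
ee_pos: [567.8, -3.0, 428.8]
orientation: [2.224, 2.218, 0.001]
ft_force: [0.4, 0.5, 0.1]
width: 87.8
t: 20.92
ee_pos: [567.8, -3.0, 428.7]
orientation: [1.091, 2.945, 0.001]
ft_force: [-0.7, 0.0, -0.8]
width: 87.7
t 20.925 yang 49.3 q6 -0.887 M [-0.056 -0.012  0.021] F [-0.7  0.  -0.8]
{'t': 20.925, 'qpos': [-0.026, 0.312, 1.737, -0.0, 1.091, -0.887], 'ee_pos': [567.753, -2.968, 428.676], 'orientation': [1.091, 2.945, 0.001], 'ft_force': [-0.657, 0.034, -0.778], 'moment': [-0.056, -0.012, 0.021], 'width': 87.729}
[[-0.759, 0.652, 0.001], [0.652, 0.759, -0.0], [-0.001, 0.001, -1.0]]
```

View pics/wrist10.png

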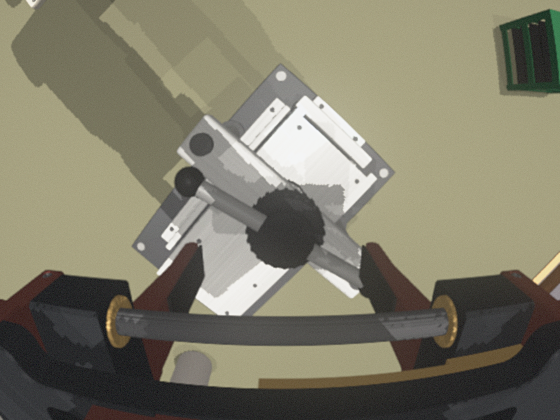

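```bash
python3 -m handwheel '[{"gripper":0.0,"tx":0,"ty":0,"tz":0.019,"rx":0,"ry":0,"rz":0},{"gripper":0.0,"tx":0,"ty":0,"tz":0.019,"rx":0,"ry":0,"rz":0},{"gripper":0.0,"tx":0,"ty":0,"tz":0.019,"rx":0,"ry":0,"rz":0},{"gripper":0.0,"tx":0,"ty":0,"tz":0,"rx":0,"ry":0,"rz":0},{"gripper":0.0,"tx":0,"ty":0,"tz":0,"rx":0,"ry":0,"rz":5},{"gripper":0.0,"tx":0,"ty":0,"tz":0,"rx":0,"ry":0,"rz":5}]'; python3 m.py
for i in 1; do python3 -m handwheel '[{"gripper":0.0,"tx":0,"ty":0,"tz":0,"rx":0,"ry":0,"rz":5},{"gripper":0.0,"tx":0,"ty":0,"tz":0,"rx":0,"ry":0,"rz":5}]'>/dev/null; python3 m.py; done
python3 -m handwheel '[{"gripper":0.0,"tx":0,"ty":0,"tz":0,"rx":0,"ry":0,"rz":5},{"gripper":0.0,"tx":0,"ty":0,"tz":0,"rx":0,"ry":0,"rz":5}]'>/dev/null; python3 m.py
```

```text
t: 21.72
ee_pos: [568.0, -2.9, 372.1]
orientation: [1.352, 2.835, 0.001]
ft_force: [-1.0, 0.8, -1.0]
width: 87.9
t 21.725 yang 39.0 q6 -0.707 M [0.026 0.149 0.029] F [-1.   0.8 -1. ]
t 21.975 yang 29.0 q6 -0.532 M [0.067 0.098 0.026] F [-1.   0.6 -0. ]
t 22.225 yang 19.0 q6 -0.358 M [ 0.059  0.096 -0.031] F [-0.8  0.1 -0.5]
```

```bash
python3 -m handwheel '[{"gripper":0.0,"tx":0,"ty":0,"tz":0,"rx":0,"ry":0,"rz":5},{"gripper":0.0,"tx":0,"ty":0,"tz":0,"rx":0,"ry":0,"rz":5}]'>/dev/null; python3 m.py
python3 -m handwheel '[{"gripper":0.0,"tx":0,"ty":0,"tz":0,"rx":0,"ry":0,"rz":5},{"gripper":0.0,"tx":0,"ty":0,"tz":0,"rx":0,"ry":0,"rz":5}]'>/dev/null; python3 m.py
python3 -m handwheel '[{"gripper":0.0,"tx":0,"ty":0,"tz":0,"rx":0,"ry":0,"rz":5},{"gripper":0.0,"tx":0,"ty":0,"tz":0,"rx":0,"ry":0,"rz":5}]'>/dev/null; python3 m.py
```

```text
t 22.475 yang 9.0 q6 -0.183 M [0.067 0.146 0.016] F [0.3 0.5 0.6]
t 22.725 yang -1.0 q6 -0.009 M [0.043 0.091 0.041] F [-0.3  0.4 -0.4]
t 22.975 yang -11.0 q6 0.166 M [0.062 0.129 0.033] F [ 0.2  0.9 -0.3]
```

```bash
python3 -m handwheel '[{"gripper":0.0,"tx":0,"ty":0,"tz":0,"rx":0,"ry":0,"rz":5},{"gripper":0.0,"tx":0,"ty":0,"tz":0,"rx":0,"ry":0,"rz":5}]'>/dev/null; python3 m.py
python3 -m handwheel '[{"gripper":0.0,"tx":0,"ty":0,"tz":0,"rx":0,"ry":0,"rz":5},{"gripper":0.0,"tx":0,"ty":0,"tz":0,"rx":0,"ry":0,"rz":5}]'>/dev/null; python3 m.py
python3 -m handwheel '[{"gripper":0.0,"tx":0,"ty":0,"tz":0,"rx":0,"ry":0,"rz":5},{"gripper":0.0,"tx":0,"ty":0,"tz":0,"rx":0,"ry":0,"rz":5}]'>/dev/null; python3 m.py
```

```text
t 23.225 yang -21.0 q6 0.34 M [ 0.105  0.11  -0.007] F [ 0.1  0.7 -0.7]
t 23.475 yang -31.0 q6 0.515 M [0.112 0.076 0.054] F [ 0.5  0.9 -1. ]
t 23.725 yang -41.0 q6 0.689 M [0.062 0.009 0.041] F [ 0.1  0.4 -0.5]
```

```bash
python3 -m handwheel '[{"gripper":0.0,"tx":0,"ty":0,"tz":0,"rx":0,"ry":0,"rz":5},{"gripper":0.0,"tx":0,"ty":0,"tz":0,"rx":0,"ry":0,"rz":5}]'>/dev/null; python3 m.py
python3 -m handwheel '[{"gripper":0.0,"tx":0,"ty":0,"tz":0,"rx":0,"ry":0,"rz":5},{"gripper":0.0,"tx":0,"ty":0,"tz":0,"rx":0,"ry":0,"rz":5}]'>/dev/null; python3 m.py
```

```text
t 23.975 yang -51.0 q6 0.864 M [0.035 0.091 0.038] F [ 1.5  0.4 -0.5]
t 24.225 yang -61.0 q6 1.038 M [ 0.044 -0.003  0.021] F [ 0.6  1.  -0.6]
```

```bash
python3 -m handwheel '[{"gripper":0.0,"tx":0,"ty":0,"tz":0,"rx":0,"ry":0,"rz":5},{"gripper":0.0,"tx":0,"ty":0,"tz":0,"rx":0,"ry":0,"rz":5}]'>/dev/null; python3 m.py
python3 -m handwheel '[{"gripper":0.0,"tx":0,"ty":0,"tz":0,"rx":0,"ry":0,"rz":5},{"gripper":0.0,"tx":0,"ty":0,"tz":0,"rx":0,"ry":0,"rz":5}]'>/dev/null; python3 m.py
```

```text
t 24.475 yang -71.0 q6 1.213 M [ 0.03   0.019 -0.019] F [ 0.8 -0.3 -0.3]
t 24.725 yang -81.0 q6 1.388 M [0.034 0.059 0.054] F [-0.4  0.6 -0.7]
```

```bash
python3 -m handwheel '[{"gripper":0.0,"tx":0,"ty":0,"tz":0,"rx":0,"ry":0,"rz":5},{"gripper":0.0,"tx":0,"ty":0,"tz":0,"rx":0,"ry":0,"rz":5}]'>/dev/null; python3 m.py
python3 -m handwheel '[{"gripper":0.0,"tx":0,"ty":0,"tz":0,"rx":0,"ry":0,"rz":5},{"gripper":0.0,"tx":0,"ty":0,"tz":0,"rx":0,"ry":0,"rz":5}]'>/dev/null; python3 m.py
```

```text
t 24.975 yang -91.0 q6 1.562 M [0.045 0.142 0.065] F [ 0.2  1.1 -1.2]
t 25.225 yang -101.0 q6 1.737 M [0.106 0.288 0.014] F [-0.4  0.4 -1. ]
```

Run:
```python
from h import *
p=viewer.get_image("wrist"); save(p,"wrist11")
```

```text
(no output)
```

View pics/wrist11.png

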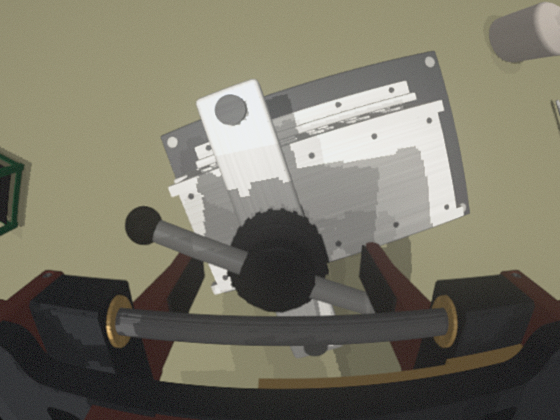

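```bash
python3 -m handwheel '[{"gripper":0.0,"tx":0,"ty":0,"tz":0,"rx":0,"ry":0,"rz":5}]'>/dev/null; python3 m.py
python3 -m handwheel '[{"gripper":0.0,"tx":0,"ty":0,"tz":0,"rx":0,"ry":0,"rz":5}]'>/dev/null; python3 m.py
python3 -m handwheel '[{"gripper":0.0,"tx":0,"ty":0,"tz":0,"rx":0,"ry":0,"rz":5}]'>/dev/null; python3 m.py
python3 -m handwheel '[{"gripper":0.0,"tx":0,"ty":0,"tz":0,"rx":0,"ry":0,"rz":5}]'>/dev/null; python3 m.py
```

```text
t 25.4 yang -105.9 q6 1.822 M [0.165 0.277 0.048] F [-0.1  0.1 -0.5]
t 25.525 yang -110.9 q6 1.91 M [0.168 0.276 0.088] F [-0.7  1.3  0.8]
t 25.65 yang -115.9 q6 1.997 M [0.164 0.293 0.053] F [-0.8  1.8 -0.6]
t 25.775 yang -120.9 q6 2.084 M [0.199 0.313 0.061] F [-2.   1.5 -1.6]
```

```bash
python3 -m handwheel '[{"gripper":0.0,"tx":0,"ty":0,"tz":0,"rx":0,"ry":0,"rz":5}]'>/dev/null; python3 m.py
python3 -m handwheel '[{"gripper":0.0,"tx":0,"ty":0,"tz":0,"rx":0,"ry":0,"rz":5}]'>/dev/null; python3 m.py
python3 -m handwheel '[{"gripper":0.0,"tx":0,"ty":0,"tz":0,"rx":0,"ry":0,"rz":5}]'>/dev/null; python3 m.py
```

```text
t 25.9 yang -125.9 q6 2.171 M [0.205 0.302 0.059] F [-1.   1.5 -0.7]
t 26.025 yang -130.9 q6 2.259 M [0.148 0.249 0.015] F [-1.4  1.2 -0. ]
t 26.15 yang -135.9 q6 2.346 M [0.208 0.313 0.053] F [-0.8  1.1 -0.6]
```

```bash
python3 -m handwheel '[{"gripper":0.0,"tx":0,"ty":0,"tz":0,"rx":0,"ry":0,"rz":-8},{"gripper":0.0,"tx":0,"ty":0,"tz":-0.027,"rx":0,"ry":0,"rz":0},{"gripper":0.0,"tx":0,"ty":0,"tz":-0.03,"rx":0,"ry":0,"rz":0},{"gripper":0.0,"tx":0,"ty":0,"tz":0,"rx":0,"ry":0,"rz":-10},{"gripper":0.0,"tx":0,"ty":0,"tz":0,"rx":0,"ry":0,"rz":-10},{"gripper":0.0,"tx":0,"ty":0,"tz":0,"rx":0,"ry":0,"rz":-10},{"gripper":0.0,"tx":0,"ty":0,"tz":0,"rx":0,"ry":0,"rz":-10},{"gripper":0.0,"tx":0,"ty":0,"tz":0,"rx":0,"ry":0,"rz":-10}]'
python3 -m handwheel '[{"gripper":0.0,"tx":0,"ty":0,"tz":0,"rx":0,"ry":0,"rz":-10},{"gripper":0.0,"tx":0,"ty":0,"tz":0,"rx":0,"ry":0,"rz":-10},{"gripper":0.0,"tx":0,"ty":0,"tz":0,"rx":0,"ry":0,"rz":-10},{"gripper":0.0,"tx":0,"ty":0,"tz":0,"rx":0,"ry":0,"rz":-10},{"gripper":0.0,"tx":0,"ty":0,"tz":0,"rx":0,"ry":0,"rz":-10},{"gripper":0.0,"tx":0,"ty":0,"tz":0,"rx":0,"ry":0,"rz":-10},{"gripper":0.0,"tx":0,"ty":0,"tz":0,"rx":0,"ry":0,"rz":-10},{"gripper":0.0,"tx":0,"ty":0,"tz":0,"rx":0,"ry":0,"rz":-10}]'
python3 -m handwheel '[{"gripper":0.0,"tx":0,"ty":0,"tz":0,"rx":0,"ry":0,"rz":-10},{"gripper":0.0,"tx":0,"ty":0,"tz":0,"rx":0,"ry":0,"rz":-10},{"gripper":0.0,"tx":0,"ty":0,"tz":0,"rx":0,"ry":0,"rz":-10},{"gripper":0.0,"tx":0,"ty":0,"tz":0,"rx":0,"ry":0,"rz":-10},{"gripper":0.0,"tx":0,"ty":0,"tz":0,"rx":0,"ry":0,"rz":-8},{"gripper":0.0,"tx":0,"ty":0,"tz":0,"rx":0,"ry":0,"rz":0}]'; python3 m.py
python3 - <<'E'
from h import *
p=viewer.get_image("wrist"); save(p,"wrist12")
E
```

```text
t: 27.15
ee_pos: [567.8, -3.0, 429.2]
orientation: [3.122, 0.344, 0.002]
ft_force: [-0.6, 0.3, -0.8]
width: 87.7
t: 28.15
ee_pos: [567.8, -3.0, 429.1]
orientation: [2.17, 2.27, 0.001]
ft_force: [0.3, 0.2, 0.1]
width: 88.0
t: 28.9
ee_pos: [567.8, -3.0, 429.0]
orientation: [1.07, 2.953, 0.001]
ft_force: [-1.0, 0.1, -0.2]
width: 88.1
t 28.9 yang 50.2 q6 -0.902 M [-0.039  0.022  0.014] F [-1.   0.1 -0.2]
```

View pics/wrist12.png

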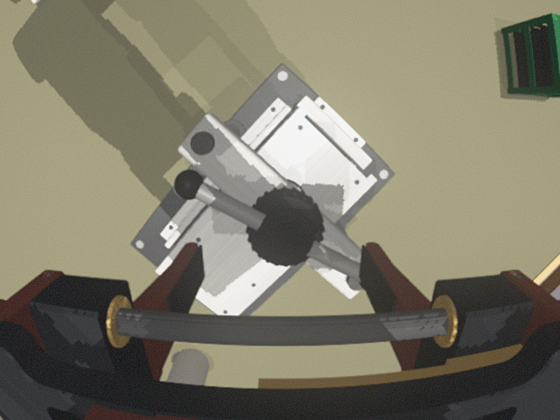

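```bash
python3 -m handwheel '[{"gripper":0.0,"tx":0,"ty":0,"tz":0.02,"rx":0,"ry":0,"rz":0},{"gripper":0.0,"tx":0,"ty":0,"tz":0.02,"rx":0,"ry":0,"rz":0},{"gripper":0.0,"tx":0,"ty":0,"tz":0.02,"rx":0,"ry":0,"rz":0},{"gripper":0.0,"tx":0,"ty":0,"tz":0,"rx":0,"ry":0,"rz":0},{"gripper":0.0,"tx":0,"ty":0,"tz":0,"rx":0,"ry":0,"rz":5}]'; python3 m.py
python3 -m handwheel '[{"gripper":0.0,"tx":0,"ty":0,"tz":0,"rx":0,"ry":0,"rz":5}]'>/dev/null; python3 m.py
python3 -m handwheel '[{"gripper":0.0,"tx":0,"ty":0,"tz":0,"rx":0,"ry":0,"rz":4}]'>/dev/null; python3 m.py
python3 -m handwheel '[{"gripper":0.0,"tx":0,"ty":0,"tz":0,"rx":0,"ry":0,"rz":4}]'>/dev/null; python3 m.py
```

```text
t: 29.58
ee_pos: [568.0, -3.0, 368.8]
orientation: [1.202, 2.902, 0.0]
ft_force: [-0.3, 0.5, 0.3]
width: 87.9
t 29.575 yang 45.0 q6 -0.812 M [ 0.015 -0.03  -0.043] F [-0.3  0.5  0.3]
t 29.7 yang 40.0 q6 -0.724 M [0.071 0.158 0.054] F [-0.7  0.1  0.1]
t 29.825 yang 36.0 q6 -0.654 M [0.122 0.17  0.099] F [-0.4  0.7 -0.9]
t 29.95 yang 32.0 q6 -0.585 M [0.152 0.115 0.083] F [-0.8  1.4 -0.3]
```

```bash
python3 -m handwheel '[{"gripper":0.0,"tx":0,"ty":0,"tz":0,"rx":0,"ry":0,"rz":4}]'>/dev/null; python3 m.py
python3 -m handwheel '[{"gripper":0.0,"tx":0,"ty":0,"tz":0,"rx":0,"ry":0,"rz":4}]'>/dev/null; python3 m.py
python3 -m handwheel '[{"gripper":0.0,"tx":0,"ty":0,"tz":0,"rx":0,"ry":0,"rz":4}]'>/dev/null; python3 m.py
```

```text
t 30.075 yang 28.0 q6 -0.515 M [0.113 0.111 0.065] F [-0.8  0.9 -0.3]
t 30.2 yang 24.0 q6 -0.445 M [0.457 0.275 0.146] F [-0.7  3.5 -0.4]
t 30.325 yang 20.0 q6 -0.376 M [1.248 0.341 0.379] F [-1.   7.8 -0.7]
```

```bash
python3 -m handwheel '[{"gripper":0.0,"tx":0,"ty":0,"tz":0,"rx":0,"ry":0,"rz":4}]'>/dev/null; python3 m.py
python3 -m handwheel '[{"gripper":0.0,"tx":0,"ty":0,"tz":0,"rx":0,"ry":0,"rz":4}]'>/dev/null; python3 m.py
python3 -m handwheel '[{"gripper":0.0,"tx":0,"ty":0,"tz":0,"rx":0,"ry":0,"rz":4}]'>/dev/null; python3 m.py
```

```text
t 30.45 yang 16.0 q6 -0.306 M [1.453 0.265 0.474] F [-1.4  9.  -0.3]
t 30.575 yang 12.0 q6 -0.236 M [0.715 0.24  0.243] F [-0.6  5.7 -0.8]
t 30.7 yang 8.0 q6 -0.166 M [0.022 0.13  0.065] F [0.3 1.2 0.1]
```

```bash
python3 -m handwheel '[{"gripper":0.0,"tx":0,"ty":0,"tz":0,"rx":0,"ry":0,"rz":4}]'>/dev/null; python3 m.py
python3 -m handwheel '[{"gripper":0.0,"tx":0,"ty":0,"tz":0,"rx":0,"ry":0,"rz":4}]'>/dev/null; python3 m.py
python3 -m handwheel '[{"gripper":0.0,"tx":0,"ty":0,"tz":0,"rx":0,"ry":0,"rz":4}]'>/dev/null; python3 m.py
```

```text
t 30.825 yang 4.0 q6 -0.096 M [-0.121  0.01  -0.016] F [-0.3 -0.  -0.6]
t 30.95 yang -0.0 q6 -0.026 M [-0.044  0.101 -0.034] F [ 0.3  0.2 -0.8]
t 31.075 yang -4.0 q6 0.044 M [ 0.133 -0.009  0.013] F [ 0.4  1.2 -1. ]
```

```bash
python3 -m handwheel '[{"gripper":0.0,"tx":0,"ty":0,"tz":0,"rx":0,"ry":0,"rz":4}]'>/dev/null; python3 m.py
python3 -m handwheel '[{"gripper":0.0,"tx":0,"ty":0,"tz":0,"rx":0,"ry":0,"rz":4}]'>/dev/null; python3 m.py
python3 -m handwheel '[{"gripper":0.0,"tx":0,"ty":0,"tz":0,"rx":0,"ry":0,"rz":4}]'>/dev/null; python3 m.py
```

```text
t 31.2 yang -8.0 q6 0.113 M [ 0.975 -0.056  0.288] F [ 0.7  5.8 -0. ]
t 31.325 yang -12.0 q6 0.183 M [ 1.571 -0.178  0.48 ] F [ 1.8 10.1 -0.7]
t 31.45 yang -16.0 q6 0.252 M [ 1.13  -0.122  0.333] F [ 1.   7.8 -1.2]
```

```bash
python3 -m handwheel '[{"gripper":0.0,"tx":0,"ty":0,"tz":0,"rx":0,"ry":0,"rz":4}]'>/dev/null; python3 m.py
python3 -m handwheel '[{"gripper":0.0,"tx":0,"ty":0,"tz":0,"rx":0,"ry":0,"rz":4}]'>/dev/null; python3 m.py
```

```text
t 31.575 yang -20.0 q6 0.323 M [0.498 0.045 0.171] F [ 0.9  3.6 -1. ]
t 31.7 yang -24.0 q6 0.393 M [-0.064  0.111 -0.011] F [-0.2  0.5 -0.8]
```

Run:
```python
from h import *
p=viewer.get_image("wrist"); save(p,"wrist13")
```

```text
(no output)
```

View pics/wrist13.png

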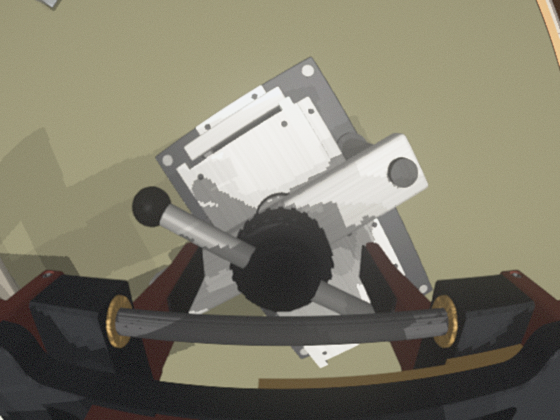

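```bash
python3 -m handwheel '[{"gripper":0.0,"tx":0,"ty":0,"tz":0,"rx":0,"ry":0,"rz":-2},{"gripper":0.0,"tx":0,"ty":0,"tz":-0.02,"rx":0,"ry":0,"rz":0},{"gripper":0.0,"tx":0,"ty":0,"tz":-0.04,"rx":0,"ry":0,"rz":0},{"gripper":0.0,"tx":0,"ty":0,"tz":-0.05,"rx":0,"ry":0,"rz":0},{"gripper":0.0,"tx":0,"ty":0,"tz":-0.05,"rx":0,"ry":0,"rz":0},{"gripper":0.0,"tx":0,"ty":0,"tz":0,"rx":0,"ry":0,"rz":0}]'; python3 m.py
python3 - <<'E'
from h import *
o=ctrl.get_obs(); p=viewer.get_image("wrist"); save(p,"wrist14")
p=viewer.get_image("scene"); w=cloud(p)
xd=np.array([-.129,.992]); yd=np.array([-.992,-.129])
q=w[(w[...,2]>108)&(w[...,2]<116)&(w[...,0]>440)&(w[...,0]<680)&(w[...,1]<150)&(w[...,1]>-230)]
X=(q[:,:2]-[567,-2])@xd+55; Y=(q[:,:2]-[567,-2])@yd; k=np.abs(Y)<52
print("sat X",np.percentile(X[k],[.3,99.7]))
p["image"]=cv2.resize(p["image"][130:340,140:420],None,fx=2.5,fy=2.5,interpolation=cv2.INTER_CUBIC);save(p,"scene14")
E
```

```text
t: 32.5
ee_pos: [568.2, -3.0, 533.1]
orientation: [2.595, 1.761, 0.011]
ft_force: [-0.8, 0.6, 1.3]
width: 87.6
t 32.5 yang -21.7 q6 0.352 M [-0.089  0.046 -0.095] F [-0.8  0.6  1.3]
sat X [-95.49033253 124.79547435]
```

View pics/wrist14.png

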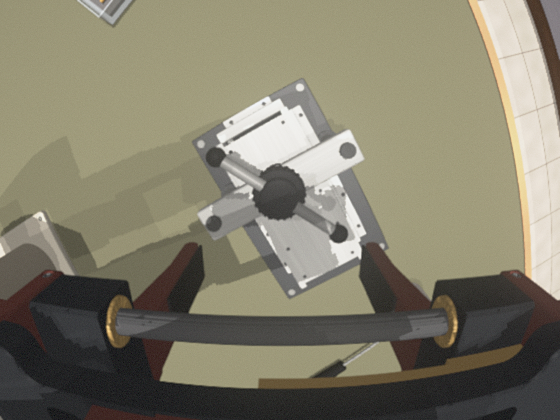

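View pics/scene14.png

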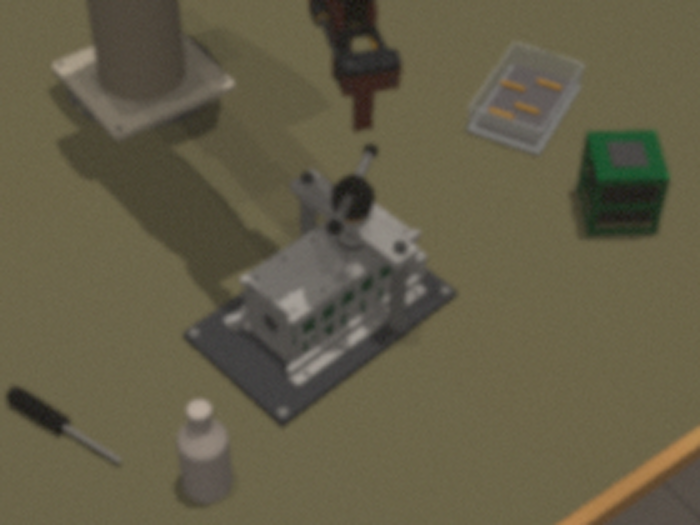

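```bash
python3 -m handwheel '[{"gripper":0.0,"tx":0.0465,"ty":-0.0185,"tz":0,"rx":0,"ry":0,"rz":0},{"gripper":0.0,"tx":0.0465,"ty":-0.0185,"tz":0,"rx":0,"ry":0,"rz":0},{"gripper":0.0,"tx":0.0465,"ty":-0.0185,"tz":0,"rx":0,"ry":0,"rz":0},{"gripper":0.0,"tx":0.0465,"ty":-0.0185,"tz":0,"rx":0,"ry":0,"rz":0},{"gripper":0.0,"tx":0.0465,"ty":-0.0185,"tz":0,"rx":0,"ry":0,"rz":0},{"gripper":0.0,"tx":0,"ty":0,"tz":0,"rx":0,"ry":0,"rz":0},{"gripper":0.0,"tx":0,"ty":0,"tz":0,"rx":0,"ry":0,"rz":0}]'
python3 - <<'E'
from h import *
p=viewer.get_image("top"); w=cloud(p)
xd=np.array([-.129,.992]); yd=np.array([-.992,-.129])
q=w[(w[...,2]>108)&(w[...,2]<116)&(w[...,0]>440)&(w[...,0]<680)&(w[...,1]<150)&(w[...,1]>-230)]
X=(q[:,:2]-[567,-2])@xd+55; Y=(q[:,:2]-[567,-2])@yd; k=np.abs(Y)<52
print("sat X",np.percentile(X[k],[.3,99.7]))
q=w[(w[...,2]>196)&(w[...,2]<230)&(w[...,0]>480)&(w[...,0]<650)&(w[...,1]<90)&(w[...,1]>-90)]
e=np.linalg.eigh(np.cov((q[:,:2]).T))[1][:,1]; print("bar ang",np.degrees(np.arctan2(e[1],e[0])),"cap z",np.median(q[np.hypot(*(q[:,:2]-[567,-2]).T)<15,2]))
p["image"]=cv2.resize(p["image"][130:270,220:420],None,fx=3.5,fy=3.5,interpolation=cv2.INTER_CUBIC);save(p,"top15")
E
```

```text
t: 33.48
ee_pos: [567.8, 246.9, 526.4]
orientation: [-2.6, -1.763, 0.005]
ft_force: [-0.1, 0.1, 0.5]
width: 87.8
sat X [-92.89120714 128.19021195]
bar ang 125.5158703002024 cap z 212.19962411310485
```

View pics/top15.png

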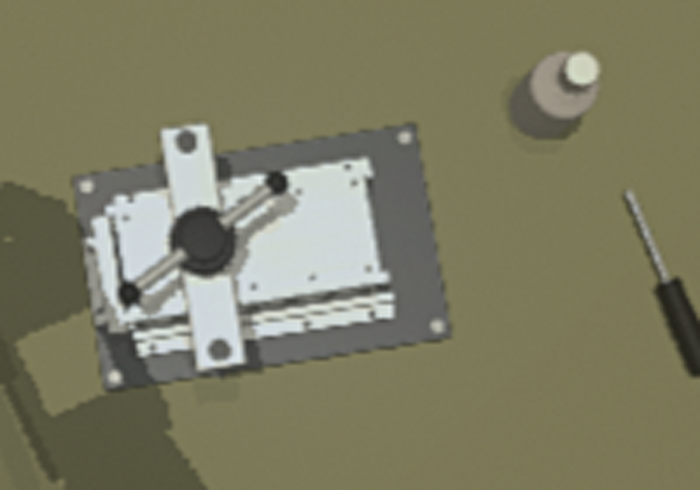

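```bash
python3 -c "
from h import *
print(ctrl.close_job())"
```

```text
the job is handed in; nothing more can be done
None
```

The satellite is home against the end stop and clamped, and I stopped after two ratchet clicks. The job was handed in at about 33.5 s.

- **Sliding home:** I pushed the satellite about 35 mm with the closed fingertips on the near plate. At the stop the force rose to about 13.5 N and it stopped moving.
- **Clamping:** I turned the T-handle clockwise with the open fingers as a fork, in three strokes. The screw reached its stop after about 1.27 turns. The torque then climbed to about 0.47 N m and fell away, twice (0.474 and 0.480 N m).
- **Last checks:**
  - The final top view shows the satellite's end positions unchanged within about 1 mm since the push.
  - The cap sank 10.3 mm. Taken with a total handle turn of about 517°, that leaves roughly 53° of slip, against 60° for exactly two clicks. This is within the measuring error and agrees with the two torque drops.
  - The gripper is clear, about 250 mm to the side. In the last pictures the bottle, driver, tray and green frame look where they were; I did not re-measure them.

The scene camera put the satellite 2–3 mm nearer the robot end than the top camera, both before and after clamping. That is about the size of the calibration error. No check failed.

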